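Refit the rod heater of a sole activator and shut its guard

ROBOT

A 7-joint arm with a two-finger parallel gripper is mounted at the origin on a cart in front of the work surface, level with it; the furniture and walls round the work are solid. World frame = base frame: x ahead of the robot, y to its left, z up, the work surface at z = 0. Lengths are in m, angles in rad, forces in N, time in s.
With the tool pointing down it reaches from about 0.425 to 0.875 m from the base axis. Payload 8.4 kg.
Tool frame: the origin (TCP) lies on the centre line of the jaws, within the pads' length; the fingertips stand 11 mm ahead of it and the grasp point (between the pads) lies 8 mm behind it (robot.tip_extent is the distance from the TCP to the fingertips, in m); y points along the fingers, z is the direction in which the jaws open and shut, and the axes are right-handed (so a half turn about y gives the same grasp; the last joint's range is limited). The gripper opens to 87 mm and grips with 3 to 60 N. Pads are 19 mm wide; open, the fingers measure 117 mm over their backs; the gripper's body (75 mm by 190 mm) begins 51 mm behind the grasp point.
Start: joints at [1.128, 0.333, 0.04, 1.465, -0.013, 1.343, -0.059], TCP at [0.219, -0.612, 0.234] pointing down, gripper open.
Joint ranges: [-2.58, 2.58], [-0.38, 2.09], [-1.3, 1.39], [0.25, 2.4], [-1.5, 4.64], [0.08, 2.09], [-2.65, 2.65]. Speed limits (rad/s): [2.22, 2.22, 2.79, 2.79, 3.14, 3.14, 3.14].

INTERFACE

Orientations are given as a rotation vector (axis times angle).
In Python, from cell import monitor, snapshot, job_done, robot gives the robot as it stands.
- The arm moves only by the tool servo_tool, never from a script. Its argument "deltas" is a list of rows, each a list of 7 numbers: the turn, a rotation vector about the tool's x, y, z in rad, then the shift along the tool's x, y, z in mm, then the opening in per cent of the stroke, from 0 (shut) to 100 (fully open). A call has 1 to 8 rows; each row shifts and turns the commanded pose from where the row before left it, along the tool's axes as they then stand; what a row does not reach is not made up. A row lasts 1/12 s, in which the tool goes at most 41.7 mm and 7.16 degrees, less where a joint would pass 70% of its speed; a pose out of reach is approached as far as the arm can. A call with a gripper value outside its range is refused whole. The fingers move at their own pace and stop on an object; "newtons" is the grip in N (left out, the last holds). Time passes only in rows, so rows that do not move let the fingers close. It gives the time, the measured TCP pose, the force and the opening at its end, in the units of the state.
- monitor.sense(): the state, without advancing time (a new reading comes with each control period).
- snapshot(name): name is "scene" or "top" or "wrist"; returns a dict with "frame" (384x512x3 uint8, blue, green, red), "mtx" (3x3 intrinsics, pixels), "k1" (the pictures are not rectified: a ray, as slopes to the right and down, at radius r is drawn at 1 + k1 r^2 times it, then the intrinsics apply), "R" (3x3) and "t" (3): a world point X has camera coordinates R X + t. Camera axes: x right, y down, z forward; pixel columns grow to the right and rows downward; lengths in m; the calibration is good to about 2 mm. A picture is of the moment at which its call begins. There is no depth.
- job_done(): hands the job in, once; it reports no verdict.
The state is a dict: "t": time; "joint_positions": joint angles; "qvel": joint speeds; "joint_efforts": joint torques, N m; "tcp_pos": TCP position; "eef_rot": TCP orientation; "force": force on the tool from outside, world axes, zero at the start; "moment": the same for the moment, N m; "finger_gap": finger opening in m.
Only numpy, scipy, OpenCV 4.12 (cv2) and the standard library are available. Lean on these libraries where they do the work, as an engineer would, in place of code of your own. Each camera call takes 0.05 s, during which the arm holds its last target.

TASK

Fit the loose rod heater back into the open heater box: lay it across the mouths of the two spring clips and let go of it, then press its two end blocks down until each has snapped fully home; do not grip or press the brittle thin rod between the blocks while the ends are being forced in. Then swing the wire guard right down over it. Leave the tools and tins around it where they are.

Things in the scene. Friction and masses are not known exactly. Their poses are not given: they have to be found in the camera images.
- heater_center (a point): Middle of the loose rod heater, on its axis, half-way up (13 mm above the bench at the start). 200 mm long along its own y: a grooved white ceramic rod 14 mm thick, 88 mm long, and at each end an octagonal white ceramic block 56 mm long, 26 mm across flats (flats down, up and sideways, 45 degree chamfers between). Carry it by the thin rod. Ends alike, fits either way round; about 0.15 kg.
- heater_end_a (a point): Point on the heater's axis in one end block, 88 mm from its middle along +y (12 mm from the end face): the part that goes into a clip. The flat top of the block, 44 to 78 mm from the middle, stays clear of the clip's leaves and can be pressed.
- heater_end_b (a point): The same in the other end block, 88 mm from the middle along its -y
- unit: Heater box: open grey metal tray fixed on the bench, 132 mm (own x) by 244 mm (own y), rim 52 mm high, reflector trough inside. Origin under its middle on the bench, z up. The heater lies along its y, between end plates that leave it 9 mm of shift either way. Pressing one end in leaves the other up, so the heater tilts 7 degrees (the pressed block top then 65 mm up at its inner half) until both are home.
- clip_left (a point): Spring clip at the box's y = +88 mm; this point is where the heater's axis lies when home, 48 mm above the bench (block top 61 mm). Two steel leaves, 16 mm wide along y, one each side in x, with rolled noses 59 mm up, 16 mm apart, and lips flaring to 43 mm at 72 mm height. A heater laid on the mouths rests on the noses, axis 70 mm up. About 10 N at each end snaps it in.
- clip_right (a point): The like point of the same clip at the box's y = -88 mm
- guard (a joint): Hinge of the wire guard, rad: 0 is shut, resting over the tray; 1.57 upright; up to 2.1 leaning back. It starts at 1.8 to 2.05. It falls shut by itself, slowly, once below about 1.1, and falls open above about 1.4.
- guard_edge (a point): Middle of the guard's free outer edge. The guard is a basket of steel wires 200 mm wide (box y), hinged along the box's back rim at its x = +65, z = 50 mm; this point lies 120 mm from the hinge along the guard and 28 mm out on its outer face (shut: box x = -55, z = 78 mm). Leaning back, the outer face looks away from the tray, to box +x.
- hammer: Bystander: cobbler's hammer with wooden shaft, 213 mm long, lying in front of the drawer cabinet on the left; leave it in place
- pincers: Bystander: lasting pincers with dipped grips, 136 mm long, lying behind the heater box; leave it in place
- tack_tin: Bystander: open round tin of tacks, 68 mm across, 24 mm high, right of the heater box; leave it in place
- tape_roll_3: Bystander: roll of masking tape lying flat, 108 mm across, 36 mm high, behind the heater box; leave it in place

How it is judged:
On the way, in this order (a step that is already met when the one before it is completed fails the run):
1. the heater lies across the mouths of both clips, let go (z of heater_end_a in the frame of unit between 0.0625 and 0.08 m and x of heater_end_a in the frame of unit between -0.008 and 0.008 m and z of heater_end_b in the frame of unit between 0.0625 and 0.08 m and x of heater_end_b in the frame of unit between -0.008 and 0.008 m and y of heater_center in the frame of unit between -0.014 and 0.014 m and contact force between the fingers and heater below 0.1 N), for 0.2 s.
2. both end blocks are snapped home in their clips, the guard still up (z of heater_end_a in the frame of unit between 0.042 and 0.0525 m and x of heater_end_a in the frame of unit between -0.006 and 0.006 m and z of heater_end_b in the frame of unit between 0.042 and 0.0525 m and x of heater_end_b in the frame of unit between -0.006 and 0.006 m and y of heater_center in the frame of unit between -0.014 and 0.014 m and value of joint guard above 0.3 rad), for 0.2 s.
3. the guard is shut (value of joint guard below 0.06 rad), for 0.2 s.
At the end, for the whole second after the job is handed in: Both end points of the heater stand 42 to 52.5 mm above the bench (home: 48) and within 6 mm of the tray's middle line, the heater is centred along the tray within 14 mm, at rest and released, and the guard is shut (under 0.06 rad) (z of heater_end_a in the frame of unit between 0.042 and 0.0525 m and x of heater_end_a in the frame of unit between -0.006 and 0.006 m and z of heater_end_b in the frame of unit between 0.042 and 0.0525 m and x of heater_end_b in the frame of unit between -0.006 and 0.006 m and y of heater_center in the frame of unit between -0.014 and 0.014 m and value of joint guard below 0.06 rad and linear speed of heater below 0.02 m/s and contact force between the fingers and heater below 0.1 N); the robot touches nothing.
It fails at once if the thin rod is gripped or pressed while the heater is being forced into the clips (horizontal distance between heater_center and unit below 0.05 m and z of heater_center in the frame of unit below 0.062 m and contact force between the fingers and heater_c8 above 2 N).
It fails at once if a bystanding tool or tin is shifted by more than 30 mm (distance of any of hammer, pincers, tack_tin, tape_roll_3 from where it was at the start of the episode above 0.03 m).
It also fails if it takes over 66 s, if anything falls off the work surface, if the arm or the gripper's body presses on something with over 40 N, if the wrist force passes 120 N, or if a joint passes its speed limit or range.

## Working session

There is one attempt and no reset: what is moved stays moved. The work goes in short steps, Python scripts to look and compute and a tool call to move; the robot and the scene stay as the last step left them, time stands still between calls to the robot, and variables do not carry over. Pictures are saved under pics/ and viewed, and the job is handed in when it is done.

Besides the shell and the picture viewer there is one more tool, called after "Call:" as name([rows], argument=value, ...), one row to a line, values as JSON. servo_tool: Moves the arm, as the interface text tells. Its arguments: {"type":"object","properties":{"deltas":{"type":"array","items":{"type":"array","items":{"type":"number"}}},"newtons":{"type":"number"}},"required":["deltas"]}

```bash
ls; mkdir -p pics; cat > h.py <<'E'
import numpy as np,cv2
from cell import monitor,snapshot,robot
def snap(n,f):
    s=snapshot(n); cv2.imwrite('pics/'+f+'.png',s['frame']); np.savez('pics/'+f+'.npz',**{k:s[k] for k in('frame','mtx','k1','R','t')}); return s
def load(f): return dict(np.load('pics/'+f+'.npz'))
def ray(s,u,v):
    K=np.array(s['mtx']);k=float(s['k1'])
    p=cv2.undistortPoints(np.array([[[u,v]]],float),K,np.array([k,0,0,0,0.]))[0,0]
    R=np.array(s['R']);t=np.array(s['t']).ravel()
    d=R.T@np.array([p[0],p[1],1]);return -R.T@t,d/np.linalg.norm(d)
def plane(s,u,v,z):
    o,d=ray(s,u,v);return o+d*(z-o[2])/d[2]
def tri(*obs):
    A=np.zeros((3,3));b=np.zeros(3);L=[]
    for s,u,v in obs:
        o,d=ray(s,u,v);M=np.eye(3)-np.outer(d,d);A+=M;b+=M@o;L.append((o,d))
    x=np.linalg.solve(A,b)
    return x,[np.linalg.norm(np.cross(x-o,d)) for o,d in L]
def proj(s,X):
    K=np.array(s['mtx']);R=np.array(s['R']);t=np.array(s['t']).ravel()
    return cv2.projectPoints(np.array(X,float).reshape(-1,3),cv2.Rodrigues(R)[0],t,K,np.array([float(s['k1']),0,0,0,0.]))[0].reshape(-1,2)
E
python3 - <<'E'
from h import *
for n in('scene','top','wrist'):
    s=snap(n,n+'0');print(n,s['mtx'],s['k1'],-np.array(s['R']).T@np.array(s['t']))
print(monitor.sense())
E
```

```text
pics
scene [[497.86992873   0.         257.66066055]
 [  0.         497.86992873 193.81736042]
 [  0.           0.           1.        ]] -0.12074154153435387 [-0.28686454  0.57862195  0.96849149]
top [[409.30655827   0.         257.1585015 ]
 [  0.         409.30655827 189.46078436]
 [  0.           0.           1.        ]] 0.010000574680267077 [ 0.37704481 -0.09801627  1.30741516]
wrist [[346.35703133   0.         252.6402572 ]
 [  0.         346.35703133 188.53665868]
 [  0.           0.           1.        ]] 0.017887517647775714 [ 0.29861496 -0.58386771  0.38420881]
{'t': 0.15, 'joint_positions': array([ 1.12779389,  0.33372704,  0.03988298,  1.4660475 , -0.01340422,
        1.34327068, -0.05852789]), 'qvel': array([ 0.00013867, -0.00044521, -0.00012896, -0.00256854, -0.00120422,
        0.00089686,  0.00031039]), 'joint_efforts': array([ 3.23379718e-03, -6.56846309e+01,  1.33730069e+00, -4.04101110e+01,
       -5.96919400e-02,  4.19263251e-02,  8.12609824e-05]), 'tcp_pos': array([ 0.2189605 , -0.6116564 ,  0.23288774]), 'eef_rot': array([-0.35350883,  2.03602595, -2.03364302]), 'force': array([-0.15654979, -0.18914295, -0.0816001 ]), 'moment': array([-0.00319357,  0.02405327, -0.03158549]), 'finger_gap': 0.08704663270052268}
```

View pics/scene0.png

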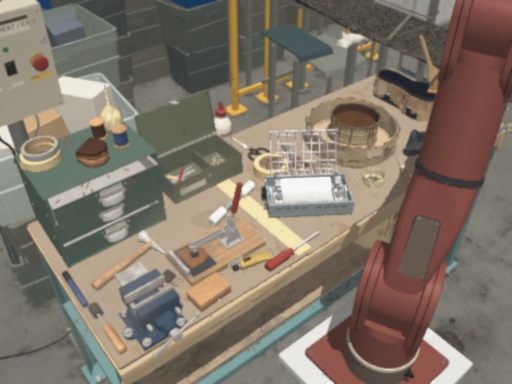

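View pics/top0.png

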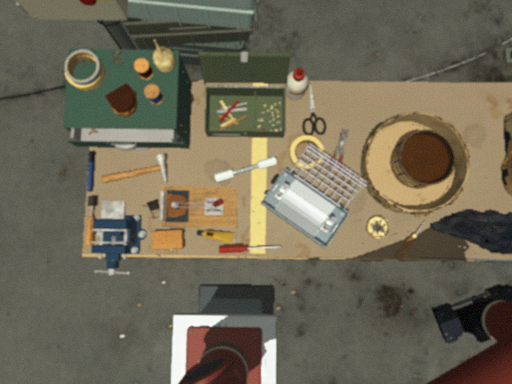

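View pics/wrist0.png

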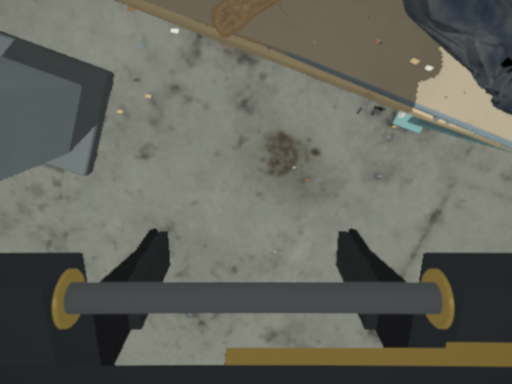

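The scene shows the heater near (232,200) and the tray near (308,193) with the guard leaning back. In the top view the heater runs from (220,176) to (273,161) and the tray is centred near (305,207). I'll crop and enlarge.

```bash
python3 - <<'E'
from h import *
a=load('top0')['frame'][130:260,200:400];cv2.imwrite('pics/c1.png',cv2.resize(a,None,fx=4,fy=4,interpolation=cv2.INTER_CUBIC))
a=load('scene0')['frame'][110:260,190:390];cv2.imwrite('pics/c2.png',cv2.resize(a,None,fx=4,fy=4,interpolation=cv2.INTER_CUBIC))
s=load('top0')
for p in[(220,176),(273,161)]:print(plane(s,*p,.013))
for p in[(281,170),(346,210),(328,245),(262,203)]:print(plane(s,*p,.052))
# heater mask
f=s['frame'];hsv=cv2.cvtColor(f,cv2.COLOR_BGR2HSV);m=((hsv[...,1]<60)&(hsv[...,2]>150)).astype(np.uint8)
n,l,st,c=cv2.connectedComponentsWithStats(m)
for i in range(1,n):
    if st[i,4]>60 and 200<c[i,0]<400 and 100<c[i,1]<260:
        print(st[i],c[i],cv2.minAreaRect(np.argwhere(l==i)[:,::-1].astype(np.float32)))
E
```

```text
[0.58374976 0.02533255 0.013     ]
[ 0.63447556 -0.14400865  0.013     ]
[ 0.59852691 -0.1676878   0.052     ]
[ 0.47618726 -0.36766263  0.052     ]
[ 0.36906551 -0.31131974  0.052     ]
[ 0.49483359 -0.10962006  0.052     ]
[309  85   6  27 105] [311.19047619 100.07619048] ((311.5, 98.0), (26.0, 5.0), 90.0)
[ 265  144  102   98 3948] [312.6935157  196.17502533] ((314.784912109375, 190.90792846679688), (77.29371643066406, 76.02493286132812), 35.70669174194336)
[214 156  63  26 455] [244.56703297 168.97802198] ((245.2127685546875, 168.7296142578125), (9.760000228881836, 65.12000274658203), 73.73979187011719)
[204 198  19  17 208] [212.23076923 207.21634615] ((213.0, 206.0), (16.0, 18.0), 90.0)
[248 246  33   3  75] [265.54666667 246.98666667] ((264.0, 247.0), (2.0, 32.0), 90.0)
```

View pics/c1.png

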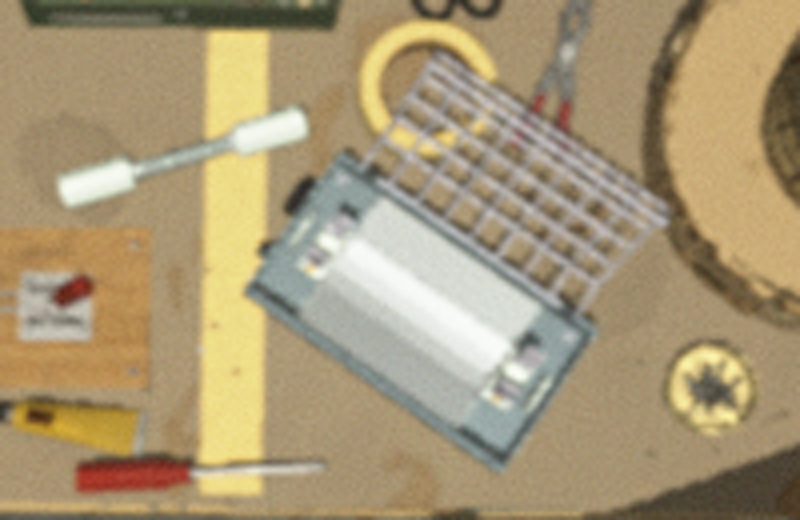

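View pics/c2.png

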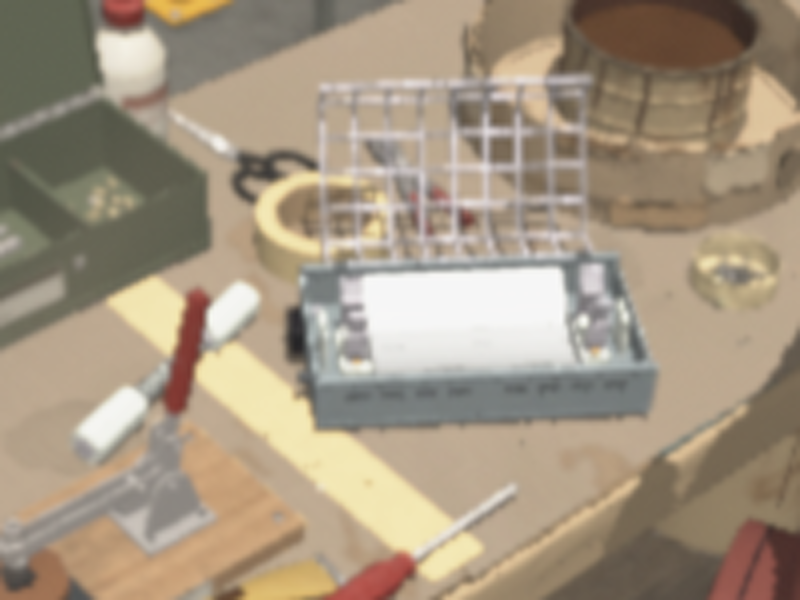

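```bash
python3 - <<'E'
from h import *
s=load('top0')
P=np.array([plane(s,200+u/4-.4,130+v/4-.4,.052)[:2] for u,v in[(345,155),(592,325),(500,468),(248,290)]])
print(P,P.mean(0));n=np.linalg.norm
print(n(P[0]-P[1]),n(P[3]-P[2]),n(P[0]-P[3]),n(P[1]-P[2]))
y=(P[0]-P[1]+P[3]-P[2]);print('y dir deg',np.degrees(np.arctan2(y[1],y[0])))
H=[plane(s,200+u/4-.4,130+v/4-.4,.013)[:2] for u,v in[(60,190),(308,123)]];print('heater',H,np.mean(H,0),n(H[0]-H[1]))
q=monitor.sense();R=cv2.Rodrigues(q['eef_rot'])[0];print(R)
for k in('top','scene'):
  x=load(k+'0')
for z in (0,.2):
  print(proj(s,[[.22,-.61,.233]]))
E
```

```text
[[ 0.60390095 -0.1827548 ]
 [ 0.47363031 -0.3725239 ]
 [ 0.36413061 -0.30095504]
 [ 0.49760187 -0.10836072]] [ 0.48481594 -0.24114861]
0.23017982163223982 0.23432275138205733 0.12974579909414274 0.13081393123857268
y dir deg 55.4033463941811
heater [array([0.57999297, 0.04253169]), array([ 0.6367295, -0.1555725])] [ 0.60836123 -0.0565204 ] 0.20606868494295036
[[-9.41497238e-01 -4.70176467e-04  3.37020369e-01]
 [-3.37020689e-01  1.08945320e-03 -9.41496611e-01]
 [ 7.55016310e-05 -9.99999296e-01 -1.18417637e-03]]
[[458.37711854 306.23282025]]
[[458.37711854 306.23282025]]
```

```bash
cat >> h.py <<'E'
from scipy.spatial.transform import Rotation as Ro
from scipy.linalg import expm,logm
def Rdown(zdeg):
    a=np.radians(zdeg);z=np.array([np.cos(a),np.sin(a),0]);y=np.array([0,0,-1.]);x=np.cross(y,z);return np.column_stack([x,y,z])
def plan(p,R,N,p0=None,R0=None):
    q=monitor.sense()
    p0=q['tcp_pos'] if p0 is None else np.array(p0);R0=cv2.Rodrigues(q['eef_rot'])[0] if R0 is None else R0
    # constant row (turn w, shift v in tool frame before the turn)
    T=np.eye(4);T[:3,:3]=R0.T@R;T[:3,3]=R0.T@(np.array(p)-p0)
    w=Ro.from_matrix(T[:3,:3]).as_rotvec()/N
    r=Ro.from_rotvec(w).as_matrix();S=np.zeros((3,3));A=np.eye(3)
    for i in range(N):S+=A;A=A@r
    v=np.linalg.solve(S,T[:3,3])
    print('rows',N,'turn',w.round(4),'shift',(v*1e3).round(2),'total shift tool mm',(T[:3,3]*1e3).round(1))
    return w,v
def st():
    q=monitor.sense();R=cv2.Rodrigues(q['eef_rot'])[0]
    print('t',round(q['t'],2),'p',q['tcp_pos'].round(4),'zdeg',round(np.degrees(np.arctan2(R[1,2],R[0,2])),2),'ydown',R[:,1].round(3),'F',q['force'].round(1),'gap',round(q['finger_gap'],4),'q',q['joint_positions'].round(2))
E
python3 - <<'E'
from h import *
plan([.485,-.241,.33],Rdown(-34.6),14)
E
```

```text
rows 14 turn [ 0.0001 -0.0445 -0.    ] shift [-31.49  -6.93 -10.27] total shift tool mm [-375.4  -96.8 -259.4]
```

Call:
servo_tool([
  [0,-0.0445,0,-31.5,-6.9,-10.3,100],
  [0,-0.0445,0,-31.5,-6.9,-10.3,100],
  [0,-0.0445,0,-31.5,-6.9,-10.3,100],
  [0,-0.0445,0,-31.5,-6.9,-10.3,100],
  [0,-0.0445,0,-31.5,-6.9,-10.3,100],
  [0,-0.0445,0,-31.5,-6.9,-10.3,100],
  [0,-0.0445,0,-31.5,-6.9,-10.3,100],
])

```text
t: 0.73
tcp_pos: [0.3821, -0.4458, 0.2819]
eef_rot: [-0.629, 1.843, -1.842]
force: [0.5, 0.2, -0.0]
finger_gap: 0.087
```

Call:
servo_tool([
  [0,-0.0445,0,-31.5,-6.9,-10.3,100],
  [0,-0.0445,0,-31.5,-6.9,-10.3,100],
  [0,-0.0445,0,-31.5,-6.9,-10.3,100],
  [0,-0.0445,0,-31.5,-6.9,-10.3,100],
  [0,-0.0445,0,-31.5,-6.9,-10.3,100],
  [0,-0.0445,0,-31.5,-6.9,-10.3,100],
  [0,-0.0445,0,-31.5,-6.9,-10.3,100],
  [0,0,0,0,0,0,100],
])

```text
t: 1.4
tcp_pos: [0.4882, -0.2333, 0.3318]
eef_rot: [-0.865, 1.629, -1.629]
force: [0.1, 0.7, -0.5]
finger_gap: 0.0871
```

```bash
python3 - <<'E'
from h import *
st();s=snap('wrist','w1');snap('scene','s1');st()
print(-np.array(s['R']).T@np.array(s['t']))
E
```

```text
t 1.4 p [ 0.4882 -0.2333  0.3318] zdeg -33.91 ydown [ 0.003  0.002 -1.   ] F [ 0.1  0.7 -0.5] gap 0.0871 q [ 0.67  0.09 -0.32  1.56  0.03  1.49 -0.25]
t 1.5 p [ 0.4856 -0.2395  0.3304] zdeg -34.44 ydown [ 0. -0. -1.] F [ 0.3 -0.9  0.3] gap 0.0869 q [ 0.67  0.1  -0.32  1.56  0.03  1.49 -0.25]
[ 0.53504162 -0.16421509  0.48356265]
```

View pics/w1.png

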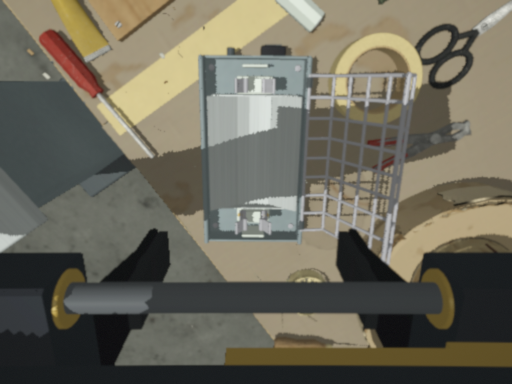

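Tray rim corners are near (201,57), (310,57), (302,240) and (208,240). The clips are near (256,85) and (253,218), with the guard leaning to the right. I'll zoom in for clip features.

```bash
python3 - <<'E'
from h import *
f=load('w1')['frame']
cv2.imwrite('pics/c3.png',cv2.resize(f[45:255,190:330],None,fx=4,fy=2.85*1,interpolation=cv2.INTER_CUBIC)) 
a=cv2.resize(f[50:110,190:320],None,fx=6,fy=6,interpolation=cv2.INTER_CUBIC)[:300]
b=cv2.resize(f[200:250,190:320],None,fx=6,fy=6,interpolation=cv2.INTER_CUBIC)
cv2.imwrite('pics/c3.png',np.vstack([a,b]))
E
```

```text
(no output)
```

View pics/c3.png

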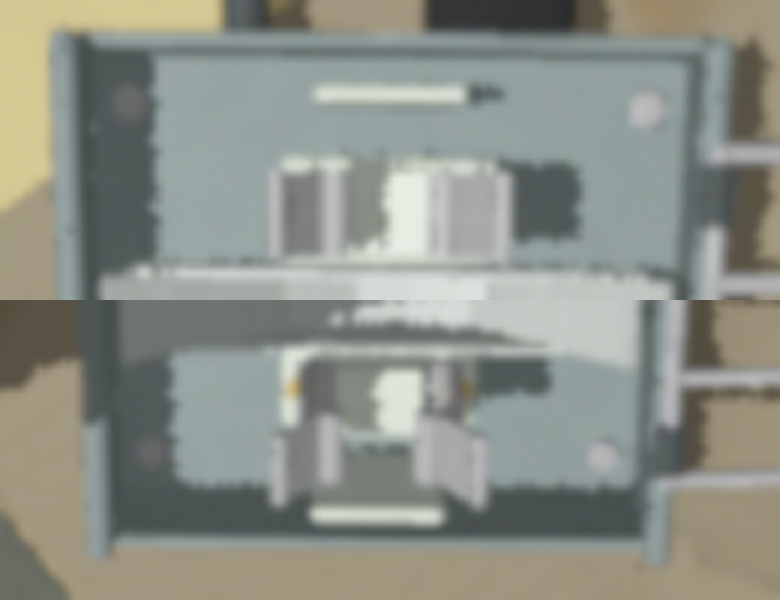

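```bash
python3 - <<'E'
from h import *
s=load('w1')
def px(u,v): return (190+u/6-.4, (50+v/6 if v<300 else 200+(v-300)/6)-.4)
n=np.linalg.norm
P=np.array([plane(s,*px(*c),.052)[:2] for c in[(54,34),(731,36),(662,558),(92,555)]])
print(P.round(4),P.mean(0).round(4));print(n(P[0]-P[1]),n(P[3]-P[2]),n(P[0]-P[3]),n(P[1]-P[2]))
y=P[0]-P[1]*0-P[3]+P[1]-P[2];print('ang rim',np.degrees(np.arctan2(y[1],y[0])))
L=plane(s,*px(391.5,213),.072);Rr=plane(s,*px(379,472),.072)
print(L,Rr,(L+Rr)/2,n(L-Rr),np.degrees(np.arctan2(*(L-Rr)[1::-1])))
Ln=plane(s,*px(383.5,213),.059);Rn=plane(s,*px(377,450),.059)
print('nose',Ln,Rn,(Ln+Rn)/2,n(Ln-Rn),np.degrees(np.arctan2(*(Ln-Rn)[1::-1])))
# triangulate corners with top view
t=load('top0');T=[(345,155),(592,325),(500,468),(248,290)];W=[(54,34),(731,36),(662,558),(92,555)]
for a,b in zip(T,W): print(tri((t,200+a[0]/4-.4,130+a[1]/4-.4),(s,*px(*b))))
E
```

```text
[[ 0.4988 -0.1079]
 [ 0.6074 -0.1813]
 [ 0.4707 -0.3785]
 [ 0.3631 -0.305 ]] [ 0.485  -0.2432]
0.13113125740950868 0.13037194956832565 0.23929742700598072 0.23989875856023307
ang rim 55.35519020993747
[ 0.53463379 -0.17143812  0.072     ] [ 0.43385232 -0.31710242  0.072     ] [ 0.48424305 -0.24427027  0.072     ] 0.17712988180311764 55.32161462985647
nose [ 0.53332313 -0.17079343  0.059     ] [ 0.43324306 -0.31728996  0.059     ] [ 0.48328309 -0.24404169  0.059     ] 0.17741830525857324 55.6608055117738
(array([ 0.53246464, -0.15760994,  0.44226479]), [np.float64(0.0015044728235750796), np.float64(0.0015044728235750339)])
(array([ 0.39940586, -0.12827032,  1.204789  ]), [np.float64(0.016209664364468426), np.float64(0.016209664364468555)])
(array([ 0.42393439, -0.31321681,  0.13083275]), [np.float64(0.06398369045562147), np.float64(0.06398369045562152)])
(array([ 0.48716044, -0.14414942,  0.42331997]), [np.float64(0.046234257683951), np.float64(0.04623425768395104)])
```

```bash
python3 - <<'E'
from h import *
s=load('w1');t=load('top0');sc=load('s1')
def px(u,v): return (190+u/6-.4, (50+v/6 if v<300 else 200+(v-300)/6)-.4)
T=[(248,290),(345,155),(592,325),(500,468)];W=[(54,34),(731,36),(662,558),(92,555)]
S=[(320,378),(300,268),(620,253),(652,370)]
for a,b,c in zip(T,W,S):
    A=(t,200+a[0]/4-.4,130+a[1]/4-.4);B=(s,*px(*b));C=(sc,190+c[0]/4-.4,110+c[1]/4-.4)
    print(tri(A,B)[0].round(4),tri(B,C)[0].round(4),np.round(tri(B,C)[1],4))
plan([.607,-.057,.25],Rdown(16),8)
E
```

```text
[ 0.4982 -0.1079  0.0492] [ 0.4977 -0.1084  0.0493] [0.0012 0.0012]
[ 0.6064 -0.1823  0.0475] [ 0.6083 -0.1824  0.0424] [0.001 0.001]
[ 0.4728 -0.3691  0.0698] [ 0.469  -0.3834  0.0439] [0.0009 0.0009]
[ 0.3648 -0.3015  0.0577] [ 0.3609 -0.3058  0.0436] [0.002 0.002]
rows 8 turn [-1.000e-04 -1.101e-01  0.000e+00] shift [-26.36  10.06  10.26] total shift tool mm [-219.2   80.4   -3.1]
```

Rim corners from two views come out about 45–55 mm high, as expected. Next, the heater.

Call:
servo_tool([
  [0,-0.11,0,-26.4,10,10.3,100],
  [0,-0.11,0,-26.4,10,10.3,100],
  [0,-0.11,0,-26.4,10,10.3,100],
  [0,-0.11,0,-26.4,10,10.3,100],
  [0,-0.11,0,-26.4,10,10.3,100],
  [0,-0.11,0,-26.4,10,10.3,100],
  [0,-0.11,0,-26.4,10,10.3,100],
  [0,-0.11,0,-26.4,10,10.3,100],
])

```text
t: 2.17
tcp_pos: [0.6077, -0.0594, 0.2487]
eef_rot: [-1.329, 1.003, -1.001]
force: [0.5, -0.1, -0.6]
finger_gap: 0.0873
```

Call:
servo_tool([
  [0,0,0,0,0,0,60],
  [0,0,0,0,0,0,60],
])

```text
t: 2.33
tcp_pos: [0.6069, -0.0581, 0.2488]
eef_rot: [-1.329, 1.005, -1.001]
force: [-0.2, -0.7, 0.1]
finger_gap: 0.0801
```

```bash
python3 - <<'E'
from h import *
st();s=snap('wrist','w2')
snap('top','t2');snap('scene','s2')
E
```

```text
t 2.33 p [ 0.6069 -0.0581  0.2488] zdeg 15.86 ydown [-0.002  0.    -1.   ] F [-0.2 -0.7  0.1] gap 0.0801 q [ 0.45  0.29 -0.53  1.52  0.15  1.37  0.19]
```

View pics/w2.png

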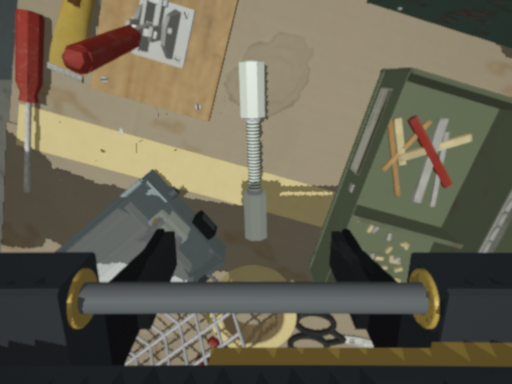

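The heater shows at (252,62) to (256,240), with the rod between (254,118) and (255,190). The tool box to the right runs from (315,280) to (385,68) and may be close to the gripper body, so I'll measure both.

```bash
python3 - <<'E'
from h import *
w=load('w2');sc=load('s2');t=load('t2')
a=cv2.resize(w['frame'][45:255,200:420],None,fx=3.4,fy=2.8,interpolation=cv2.INTER_CUBIC);cv2.imwrite('pics/c4.png',a)
a=cv2.resize(sc['frame'][90:240,150:300],None,fx=5,fy=4,interpolation=cv2.INTER_CUBIC);cv2.imwrite('pics/c5.png',a)
E
```

```text
(no output)
```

View pics/c4.png

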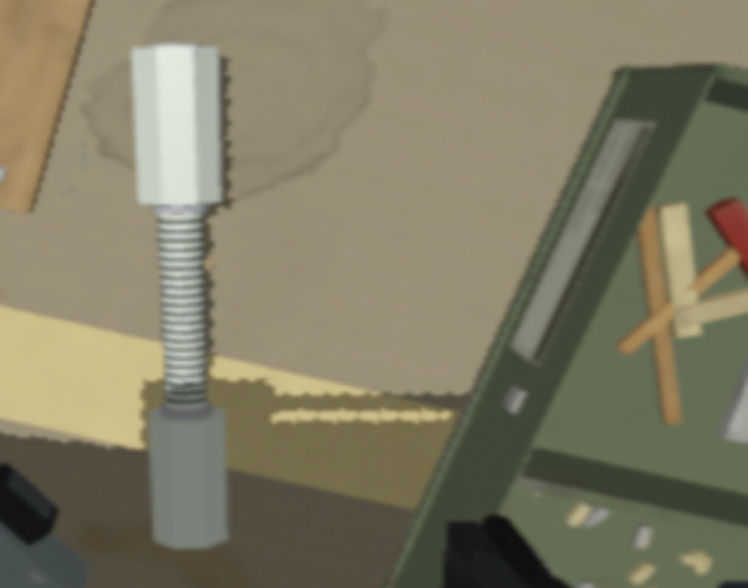

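View pics/c5.png

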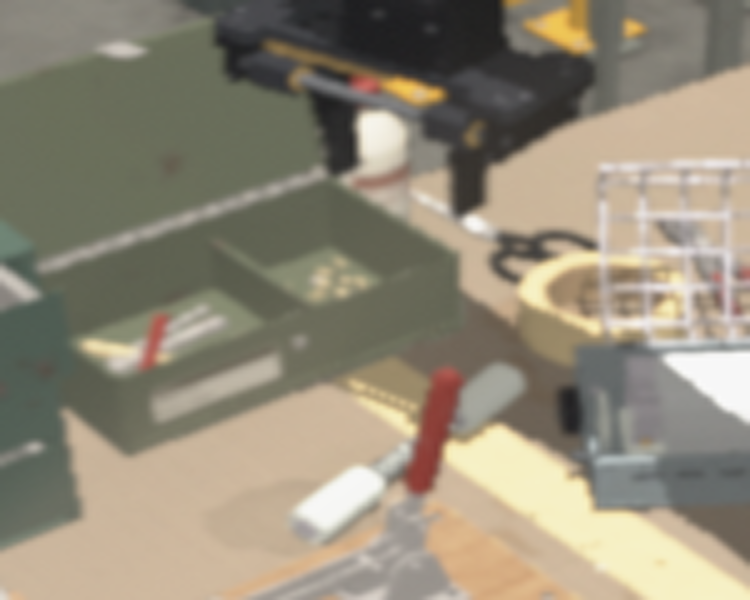

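```bash
python3 - <<'E'
from h import *
w=load('w2');sc=load('s2');t=load('t2')
W=lambda u,v:(w,200+u/3.4-.35,45+v/2.8-.35)
S=lambda u,v:(sc,150+u/5-.4,90+v/4-.4)
b=plane(*W(617,72),0);print('box bottom corner',b,'bottom line pt',plane(*W(390,588),0))
for h in(.04,.06,.08,.1):print(h,plane(*W(715,70),h),proj(w,[[b[0],b[1],h]])) 
print('corner tri',tri(W(715,70),S(65,345)),tri(W(617,72),S(128,452)))
E1=plane(*W(177,45),.018);E2=plane(*W(190,546),.018);print('ends',E1,E2,(E1+E2)/2,np.linalg.norm(E1-E2))
a=plane(*W(182,215),.013);c=plane(*W(186.5,395),.013);d=(c-a)[:2];ang=np.degrees(np.arctan2(d[1],d[0]))
m=plane(*W(184.5,307),.013);print('rodmid',m,'axis ang',ang)
d=(E2-E1)[:2];print('axis by ends',np.degrees(np.arctan2(d[1],d[0])))
print('tri end near',tri(W(177,45),S(305,520)),'far',tri(W(190,546),S(522,375)))
# top view
print('top',)
f=t['frame'];cv2.imwrite('pics/c6.png',cv2.resize(f[140:200,205:290],None,fx=8,fy=8,interpolation=cv2.INTER_CUBIC))
E
```

```text
box bottom corner [0.71712192 0.06788157 0.        ] bottom line pt [ 0.72037398 -0.16469193  0.        ]
0.04 [0.73068904 0.07148131 0.04      ] [[395.54864907  69.46199175]]
0.06 [0.72258924 0.06875032 0.06      ] [[404.05628439  68.92685798]]
0.08 [0.71448944 0.06601934 0.08      ] [[413.64641461  68.32090381]]
0.1 [0.70638964 0.06328836 0.1       ] [[424.54057679  67.62906179]]
corner tri (array([0.72152888, 0.07666932, 0.09550508]), [np.float64(0.017242936126282467), np.float64(0.017242936126282464)]) (array([7.17084276e-01, 6.79186747e-02, 3.44123748e-04]), [np.float64(0.00010294008727795515), np.float64(0.00010294008727810143)])
ends [0.57898303 0.03836929 0.018     ] [ 0.63899384 -0.15659007  0.018     ] [ 0.60898844 -0.05911039  0.018     ] 0.2039863933048271
rodmid [ 0.60847083 -0.05665729  0.013     ] axis ang -72.92749743840527
axis by ends -72.89101138705348
tri end near (array([0.57840415, 0.03762862, 0.01591053]), [np.float64(0.0009927266327426983), np.float64(0.0009927266327428024)]) far (array([ 0.64056855, -0.16623126,  0.00247536]), [np.float64(0.002281845907888999), np.float64(0.002281845907889118)])
top
```

View pics/c6.png

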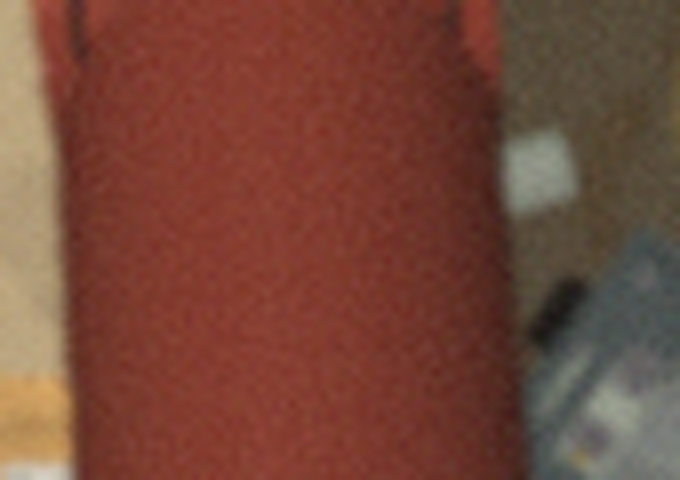

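```bash
python3 - <<'E'
from h import *
w=load('w2');sc=load('s2')
print('handle top',tri((w,75,57),(sc,150+448/5,90+375/4)))
plan([.6085,-.058,.016],Rdown(17.1),8)
# guard angle from w1/scene: top corner rear-right etc
w1=load('w1')
print(tri((w1,411,74),(load('s1'),190+322/4,110+88/4)), tri((w1,386,257),(load('s1'),190+590/4,110+80/4)))
E
```

```text
handle top (array([0.48367767, 0.00454876, 0.18797285]), [np.float64(0.000815411625385195), np.float64(0.0008154116253851837)])
rows 8 turn [ 0.0001 -0.0033  0.0001] shift [-0.33 29.27  0.27] total shift tool mm [ -2.7 234.1   2.1]
(array([ 0.65582829, -0.2418134 ,  0.15321277]), [np.float64(0.0012556445579131352), np.float64(0.0012556445579131618)]) (array([ 0.55021187, -0.41180699,  0.1409233 ]), [np.float64(0.00867231183770348), np.float64(0.008672311837703511)])
```

Call:
servo_tool([
  [0,-0.0033,0,-0.3,32,0.3,60],
  [0,-0.0033,0,-0.3,32,0.3,60],
  [0,-0.0033,0,-0.3,32,0.3,60],
  [0,-0.0033,0,-0.3,32,0.3,60],
  [0,-0.0033,0,-0.3,32,0.3,60],
  [0,-0.0033,0,-0.3,32,0.3,60],
  [0,-0.0033,0,-0.3,20,0.3,60],
  [0,-0.0033,0,-0.3,10,0.3,60],
])

```text
t: 3.15
tcp_pos: [0.6071, -0.0577, 0.0252]
eef_rot: [-1.339, 0.989, -0.984]
force: [-0.5, 0.2, -1.0]
finger_gap: 0.0525
```

Call:
servo_tool([
  [0,0,0,0,8,0,60],
  [0,0,0,0,3,0,60],
])

```text
t: 3.32
tcp_pos: [0.6091, -0.0565, 0.0169]
eef_rot: [-1.337, 0.985, -0.985]
force: [0.6, 0.8, -0.0]
finger_gap: 0.0516
```

```bash
python3 - <<'E'
from h import *
st();snap('wrist','w3');st()
E
```

```text
t 3.32 p [ 0.6091 -0.0565  0.0169] zdeg 17.23 ydown [-0. -0. -1.] F [ 0.6  0.8 -0. ] gap 0.0516 q [ 0.41  0.5  -0.48  1.75  0.28  0.95  0.11]
t 3.37 p [ 0.6092 -0.0563  0.0172] zdeg 17.25 ydown [ 0. -0. -1.] F [-1.4  0.3 -0. ] gap 0.052 q [ 0.41  0.5  -0.48  1.75  0.28  0.95  0.11]
```

View pics/w3.png

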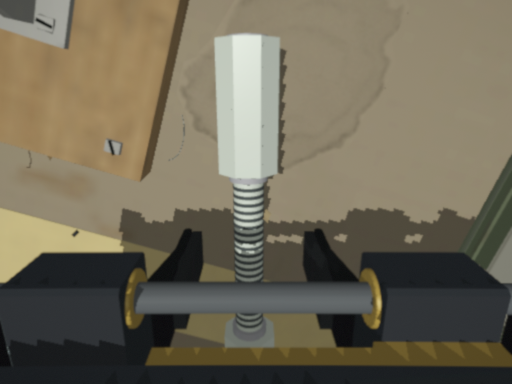

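The rod is between the fingers, with its block joints at (249,176) and (249,325). I'll close on it.

Call:
servo_tool([
  [0,0,0,0,1,0,0],
  [0,0,0,0,0,0,0],
  [0,0,0,0,0,0,0],
  [0,0,0,0,0,0,0],
  [0,0,0,0,0,0,0],
], newtons=20)

```text
t: 3.78
tcp_pos: [0.6093, -0.0556, 0.0167]
eef_rot: [-1.337, 0.983, -0.984]
force: [-0.6, 0.5, 0.3]
finger_gap: 0.0268
```

```bash
python3 - <<'E'
from h import *
st();s=snap('wrist','w4');c=s
q=monitor.sense();p=q['tcp_pos'];R=cv2.Rodrigues(q['eef_rot'])[0]
for u,v,z in[(247,36,.026),(249,176,.013),(249,325,.013)]:
    X=plane(load('w3'),u,v,z);print(X,'tool',(R.T@(X-p)*1e3).round(1))
cv2.imwrite('pics/c7.png',cv2.resize(s['frame'][20:370,150:350],None,fx=2.8,fy=1.7))
E
```

```text
t 3.78 p [ 0.6093 -0.0556  0.0167] zdeg 17.32 ydown [ 0.001 -0.    -1.   ] F [-0.6  0.5  0.3] gap 0.0268 q [ 0.4   0.5  -0.49  1.75  0.28  0.95  0.11]
[0.57837949 0.03701327 0.026     ] tool [-97.5  -9.4  -1.9]
[ 0.59610499 -0.01866609  0.013     ] tool [-39.1   3.6  -1.5]
[ 0.62045116 -0.09811572  0.013     ] tool [44.   3.6 -1.9]
```

View pics/w4.png

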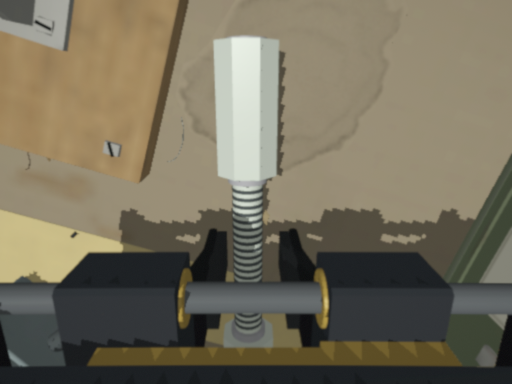

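Call:
servo_tool([
  [0,0,0,0,0,0,0],
  [0,0,0,0,0,0,0],
  [0,0,0,0,0,0,0],
  [0,0,0,0,0,0,0],
])

```text
t: 4.17
tcp_pos: [0.6089, -0.0556, 0.0163]
eef_rot: [-1.337, 0.984, -0.984]
force: [-2.2, -0.8, 2.2]
finger_gap: 0.0134
```

Call:
servo_tool([
  [0,0,0,0,-10,0,0],
  [0,0,0,0,-25,0,0],
  [0,0,0,0,-30,0,0],
  [0,0,0,0,-30,0,0],
  [0,0,0,0,-30,0,0],
  [0,0,0,0,-10,0,0],
  [0,0,0,0,0,0,0],
])

```text
t: 4.75
tcp_pos: [0.6108, -0.0554, 0.1546]
eef_rot: [-1.334, 0.979, -0.987]
force: [-0.3, -0.6, -1.3]
finger_gap: 0.0133
```

```bash
python3 - <<'E'
from h import *
st();s=snap('wrist','w5')
plan([.4842,-.2437,.150],Rdown(-34.6),9)
E
```

```text
t 4.75 p [ 0.6108 -0.0554  0.1546] zdeg 17.33 ydown [ 0.006 -0.001 -1.   ] F [-0.3 -0.6 -1.3] gap 0.0133 q [ 0.44  0.36 -0.53  1.64  0.19  1.19  0.18]
rows 9 turn [-0.0003  0.1007  0.    ] shift [ 22.96   0.23 -12.17] total shift tool mm [ 142.3    1.9 -175.7]
```

View pics/w5.png

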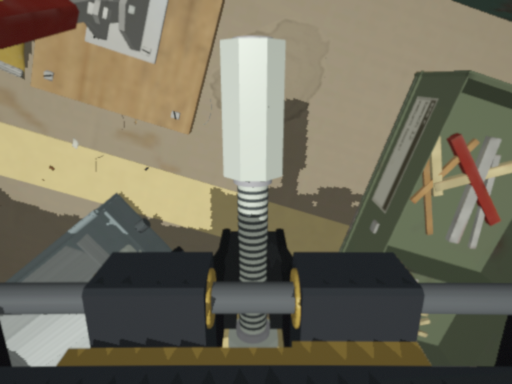

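```bash
python3 - <<'E'
from h import *
plan([.4856,-.2416,.155],Rdown(-34.6),9)
E
```

```text
rows 9 turn [-0.0003  0.1007  0.    ] shift [ 22.71  -0.33 -12.03] total shift tool mm [ 140.7   -3.1 -173.7]
```

Call:
servo_tool([
  [0,0,0,0,-30,0,0],
  [0,0.1007,0,22.7,0,-12,0],
  [0,0.1007,0,22.7,0,-12,0],
  [0,0.1007,0,22.7,0,-12,0],
  [0,0.1007,0,22.7,0,-12,0],
  [0,0.1007,0,22.7,0,-12,0],
  [0,0.1007,0,22.7,0,-12,0],
  [0,0.1007,0,22.7,0,-12,0],
])

```text
t: 5.47
tcp_pos: [0.5248, -0.2123, 0.1785]
eef_rot: [-0.99, 1.506, -1.501]
force: [0.3, 0.1, -1.0]
finger_gap: 0.013
```

Call:
servo_tool([
  [0,0.1007,0,22.7,0,-12,0],
  [0,0.1007,0,22.7,0,-12,0],
  [0,0,0,0,25,0,0],
  [0,0,0,0,0,0,0],
  [0,0,0,0,0,0,0],
])

```text
t: 5.88
tcp_pos: [0.4838, -0.2406, 0.1537]
eef_rot: [-0.864, 1.643, -1.635]
force: [1.1, 0.1, -1.3]
finger_gap: 0.0131
```

```bash
python3 - <<'E'
from h import *
st();s=snap('wrist','w6');snap('scene','s6');snap('top','t6')
plan([.4856,-.2416,.095],Rdown(-34.6),3)
E
```

```text
t 5.88 p [ 0.4838 -0.2406  0.1537] zdeg -34.55 ydown [-0.004  0.003 -1.   ] F [ 1.1  0.1 -1.3] gap 0.0131 q [ 0.66  0.19 -0.31  1.82  0.06  1.15 -0.28]
rows 3 turn [ 0.0001  0.0007 -0.0002] shift [ 0.36 20.45  0.04] total shift tool mm [ 1.1 61.3  0.1]
```

View pics/w6.png

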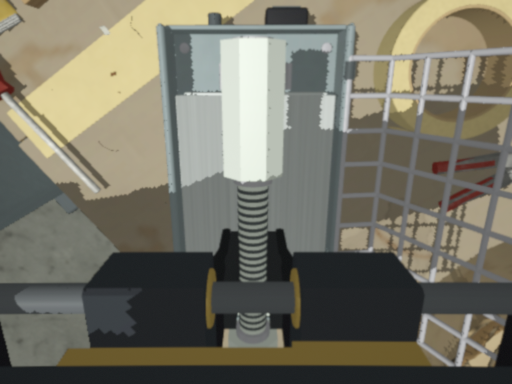

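View pics/s6.png

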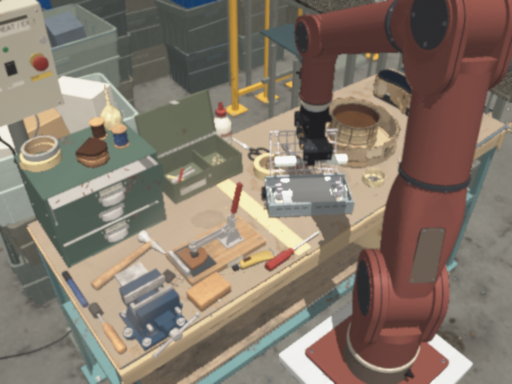

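The heater is over the tray and parallel to it. Rim corners show at (161,27) and (353,27), with the block between columns 222 and 284. I'll check lateral alignment and the other end.

```bash
cat >> h.py <<'E'
C=np.array([.4842,-.2437,0]);A=np.radians(55.4);BY=np.array([np.cos(A),np.sin(A),0]);BX=np.array([np.sin(A),-np.cos(A),0])
def box(X): d=np.array(X)-C;return np.round([d@BX*1e3,d@BY*1e3,X[2]*1e3],1)
def wld(b): b=np.array(b)/1e3;return C+BX*b[0]+BY*b[1]+np.array([0,0,b[2]])
E
python3 - <<'E'
from h import *
s=load('w6');sc=load('s6')
for u,v in[(160,27),(354,27)]:print('rim',box(plane(s,u,v,.052)))
for v in(30,100,200,245):
  pass
for u,v,z in[(253,38,.163),(222,60,.151),(285,60,.151),(253,100,.164),(252,170,.164)]:print('htr',box(plane(s,u,v,z)))
print('tcp',box(monitor.sense()['tcp_pos']))
a=sc['frame'][130:220,250:370];cv2.imwrite('pics/c8.png',cv2.resize(a,None,fx=6,fy=6,interpolation=cv2.INTER_CUBIC))
a=s['frame'][10:110,140:370];cv2.imwrite('pics/c9.png',cv2.resize(a,None,fx=3.4,fy=5,interpolation=cv2.INTER_CUBIC))
E
```

```text
rim [-63.5 118.5  52. ]
rim [ 65.5 118.5  52. ]
htr [ -1.2 100.7 163. ]
htr [-14.2  93.5 151. ]
htr [ 12.1  93.5 151. ]
htr [ -1.2  78.1 164. ]
htr [ -1.6  49.6 164. ]
tcp [ -0.2   3.6 156.3]
```

View pics/c8.png

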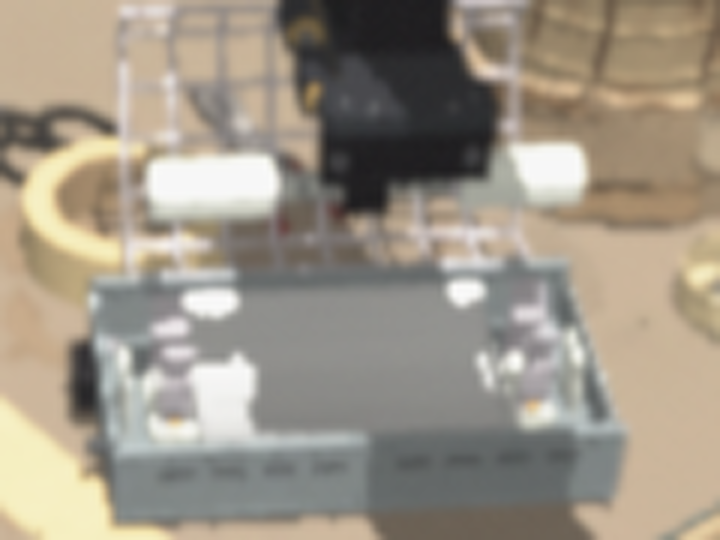

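View pics/c9.png

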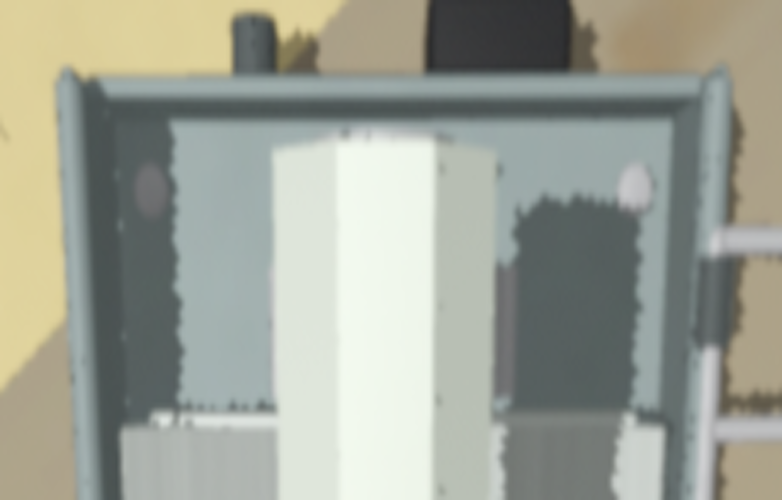

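Call:
servo_tool([
  [0,0,0,0,15,0.7,0],
  [0,0,0,0,20,0.6,0],
  [0,0,0,0,15,0,0],
  [0,0,0,0,12,0,0],
  [0,0,0,0,8,0,0],
  [0,0,0,0,4,0,0],
  [0,0,0,0,0,0,0],
  [0,0,0,0,0,0,0],
])

```text
t: 6.7
tcp_pos: [0.4868, -0.2423, 0.0827]
eef_rot: [-0.86, 1.638, -1.639]
force: [-0.1, -0.5, -1.1]
finger_gap: 0.0132
```

```bash
python3 - <<'E'
from h import *
st();s=snap('wrist','w7');sc=snap('scene','s7');print(box(monitor.sense()['tcp_pos']))
a=sc['frame'][130:220,250:370];b=s['frame'][10:250,130:380]
cv2.imwrite('pics/c10.png',cv2.resize(a,None,fx=6,fy=6,interpolation=cv2.INTER_CUBIC));cv2.imwrite('pics/c11.png',cv2.resize(b,None,fx=3,fy=2.4,interpolation=cv2.INTER_CUBIC))
E
```

```text
t 6.7 p [ 0.4868 -0.2423  0.0827] zdeg -34.59 ydown [ 0.001 -0.    -1.   ] F [-0.1 -0.5 -1.1] gap 0.0132 q [ 0.65  0.27 -0.31  1.88  0.1   1.   -0.3 ]
[ 1.6  2.6 83.1]
```

View pics/c10.png

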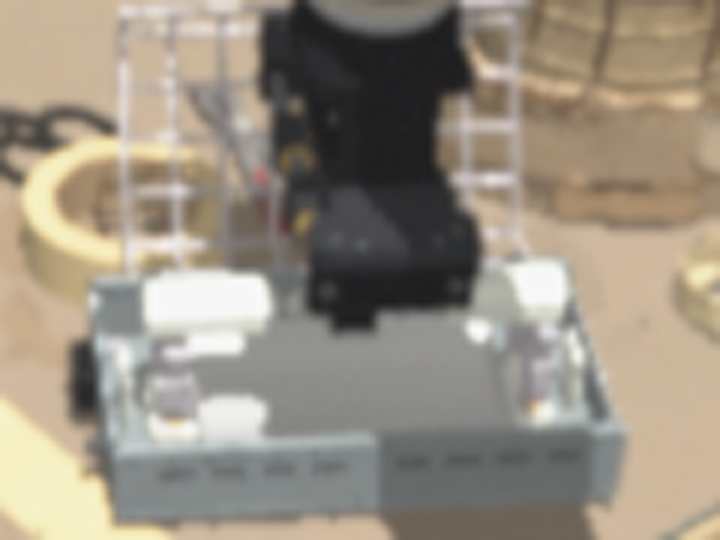

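View pics/c11.png

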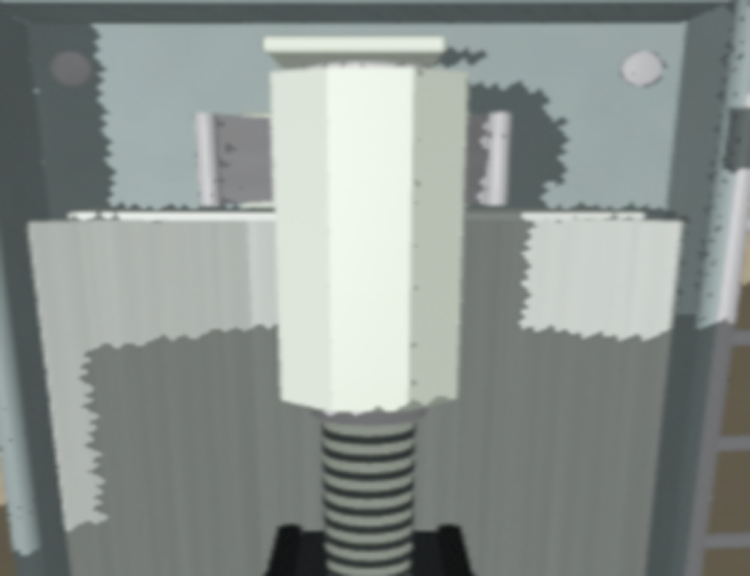

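```bash
python3 - <<'E'
from h import *
s=load('w7')
g=lambda u,v,z:box(plane(s,130+u/3-.35,10+v/2.4-.35,z))
for u in(197,511):print('lip',g(u,110,.072),g(u,205,.072))
print('blk',g(271,80,.079),g(468,80,.079),g(276,260,.079),g(461,260,.079),'flat',g(329,80,.092),g(413,80,.092),g(330,400,.092),g(410,400,.092))
print('rod',g(322,440,.079),g(414,440,.079),'end',g(370,66,.092))
print('end plate slot bar',g(264,44,.052),g(444,44,.052))
print(-s['R'].T@s['t'], s['R'].round(4))
E
```

```text
lip [-22.9  96.   72. ] [-23.7  79.4  72. ]
lip [22.9 96.  72. ] [23.6 79.4 72. ]
blk [-11.3 100.4  79. ] [ 15.8 100.4  79. ] [-11.5  69.9  79. ] [15.7 69.9 79. ] flat [-2.9 99.3 92. ] [ 7.7 99.3 92. ] [-3.4 46.9 92. ] [ 8.  46.9 92. ]
rod [-5.2 35.1 79. ] [ 9.2 35.1 79. ] end [  2.3 101.3  92. ]
end plate slot bar [-14.6 109.5  52. ] [ 14.2 109.5  52. ]
[ 0.53491453 -0.17347271  0.23420193] [[ 0.8232 -0.5678  0.0019]
 [-0.5416 -0.7842  0.3029]
 [-0.1705 -0.2503 -0.953 ]]
```

The left clip's lips are centred on box x = 0.0, y = 88, while the heater sits at x ≈ +2.2. I'll shift it back by 2.2 mm and lower it.

Call:
servo_tool([
  [0,0,0,0,0,-2.2,0],
  [0,0,0,0,4,0,0],
  [0,0,0,0,3,0,0],
  [0,0,0,0,0,0,0],
  [0,0,0,0,0,0,0],
])

```text
t: 7.22
tcp_pos: [0.4844, -0.241, 0.0749]
eef_rot: [-0.86, 1.639, -1.638]
force: [0.6, -0.3, -1.5]
finger_gap: 0.0132
```

Call:
servo_tool([
  [0,0,0,0,2,0,0],
  [0,0,0,0,0,0,0],
  [0,0,0,0,0,0,0],
])

```text
t: 7.47
tcp_pos: [0.485, -0.2413, 0.0737]
eef_rot: [-0.859, 1.638, -1.639]
force: [-0.3, 0.4, 4.3]
finger_gap: 0.013
```

```bash
python3 - <<'E'
from h import *
st();s=snap('wrist','w8');print(box(monitor.sense()['tcp_pos']))
b=s['frame'][10:250,130:380]
cv2.imwrite('pics/c12.png',cv2.resize(b,None,fx=3,fy=2.4,interpolation=cv2.INTER_CUBIC))
E
```

```text
t 7.47 p [ 0.485  -0.2413  0.0737] zdeg -34.61 ydown [ 0.001 -0.    -1.   ] F [-0.3  0.4  4.3] gap 0.013 q [ 0.65  0.28 -0.31  1.9   0.1   0.98 -0.31]
[-0.7  2.5 73.7]
```

View pics/c12.png

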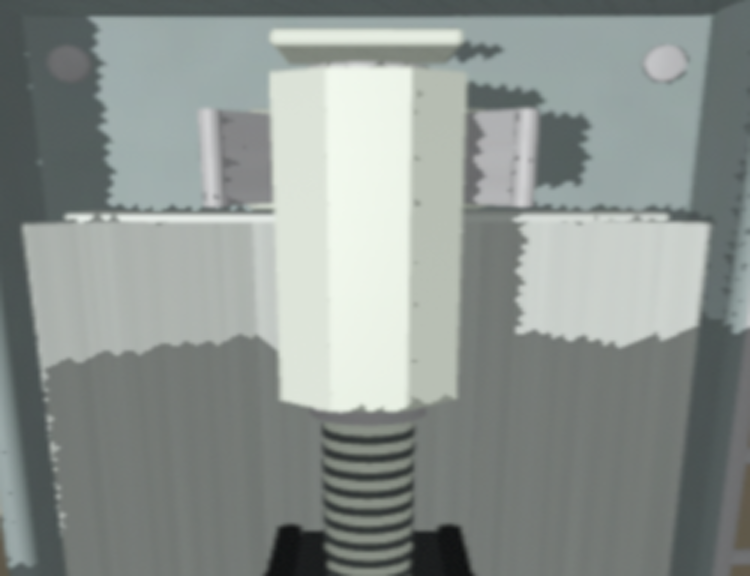

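Contact felt (about 5.5 N) at axis height ≈70 mm, and the heater is centred between the lips (200 and 540, block middle 370). Releasing.

Call:
servo_tool([
  [0,0,0,0,-1,0,0],
  [0,0,0,0,0,0,45],
  [0,0,0,0,0,0,45],
  [0,0,0,0,0,0,45],
  [0,0,0,0,0,0,45],
  [0,0,0,0,0,0,45],
  [0,0,0,0,0,0,45],
])

```text
t: 8.1
tcp_pos: [0.4845, -0.241, 0.0741]
eef_rot: [-0.86, 1.639, -1.638]
force: [0.7, 0.9, 0.5]
finger_gap: 0.0376
```

```bash
python3 - <<'E'
from h import *
st();s=snap('wrist','w9');sc=snap('scene','s9')
b=s['frame'][10:350,110:400]
cv2.imwrite('pics/c13.png',cv2.resize(b,None,fx=2.7,fy=1.7,interpolation=cv2.INTER_CUBIC))
a=sc['frame'][130:220,250:370]
cv2.imwrite('pics/c14.png',cv2.resize(a,None,fx=6,fy=6,interpolation=cv2.INTER_CUBIC))
E
```

```text
t 8.1 p [ 0.4845 -0.241   0.0741] zdeg -34.6 ydown [-0.  0. -1.] F [0.7 0.9 0.5] gap 0.0376 q [ 0.65  0.28 -0.31  1.9   0.1   0.98 -0.31]
```

View pics/c13.png

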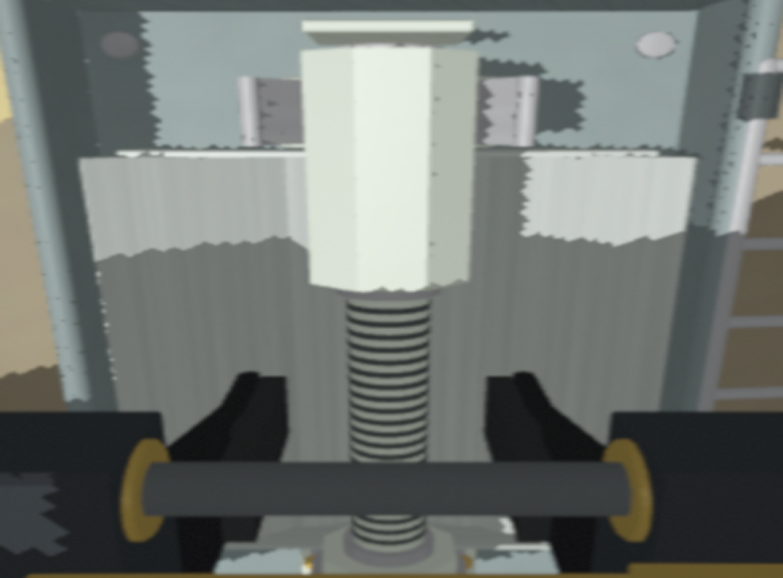

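View pics/c14.png

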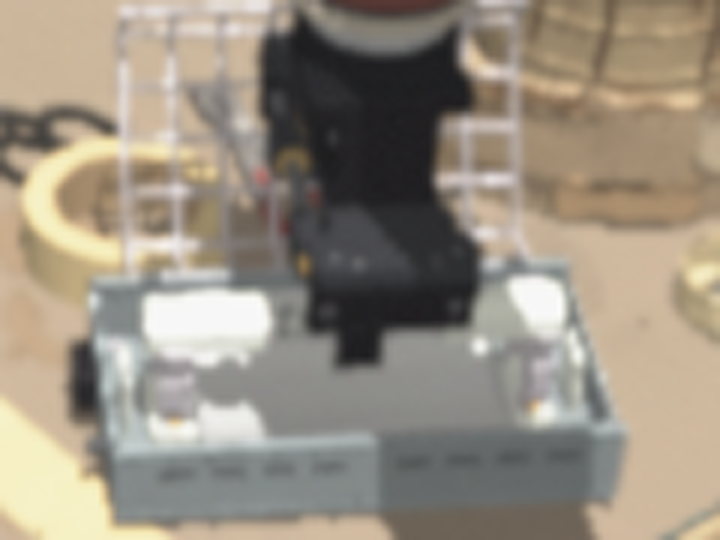

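Call:
servo_tool([
  [0,0,0,0,-10,0,45],
  [0,0,0,0,-25,0,45],
  [0,0,0,0,-25,0,45],
  [0,0,0,0,-20,0,0],
  [0,0,0,0,0,0,0],
  [0,0,0,0,0,0,0],
  [0,0,0,0,0,0,0],
  [0,0,0,0,0,0,0],
])

```text
t: 8.87
tcp_pos: [0.4839, -0.2408, 0.1534]
eef_rot: [-0.861, 1.64, -1.638]
force: [-0.6, 0.3, -0.7]
finger_gap: 0.0137
```

```bash
python3 - <<'E'
from h import *
st();s=snap('wrist','w10');print(box(monitor.sense()['tcp_pos']))
plan(wld([0,61,90]),Rdown(-34.6),4)
E
```

```text
t 8.87 p [ 0.4839 -0.2408  0.1534] zdeg -34.6 ydown [-0.001  0.001 -1.   ] F [-0.6  0.3 -0.7] gap 0.0137 q [ 0.66  0.19 -0.31  1.82  0.06  1.14 -0.28]
[ -1.9   2.3 153.2]
rows 4 turn [ 0.0004 -0.      0.    ] shift [-14.68  15.81   0.49] total shift tool mm [-58.7  63.2   2. ]
```

View pics/w10.png

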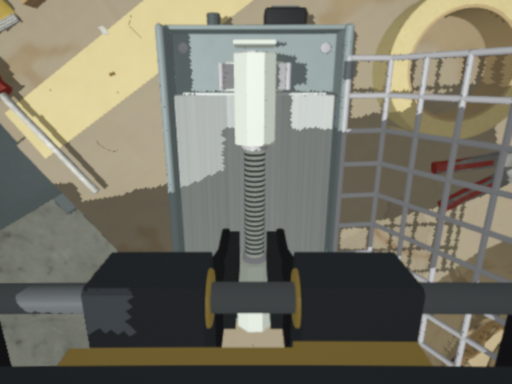

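Call:
servo_tool([
  [0,0,0,-20,0,1,0],
  [0,0,0,-20,5,1,0],
  [0,0,0,-18.7,13,0,0],
  [0,0,0,0,20,0,0],
  [0,0,0,0,10,0,0],
  [0,0,0,0,0,0,0],
  [0,0,0,0,0,0,0],
])

```text
t: 9.5
tcp_pos: [0.5186, -0.1943, 0.1055]
eef_rot: [-0.861, 1.641, -1.638]
force: [0.3, -0.6, 0.5]
finger_gap: 0.0006
```

```bash
python3 - <<'E'
from h import *
st();s=snap('wrist','w11');sc=snap('scene','s11');print(box(monitor.sense()['tcp_pos']))
a=sc['frame'][130:220,250:370]
cv2.imwrite('pics/c15.png',cv2.resize(a,None,fx=6,fy=6,interpolation=cv2.INTER_CUBIC))
E
```

```text
t 9.5 p [ 0.5186 -0.1943  0.1055] zdeg -34.66 ydown [-0.002  0.001 -1.   ] F [ 0.3 -0.6  0.5] gap 0.0006 q [ 0.58  0.27 -0.34  1.84  0.1   1.06 -0.41]
[  1.3  60.5 106.9]
```

View pics/w11.png

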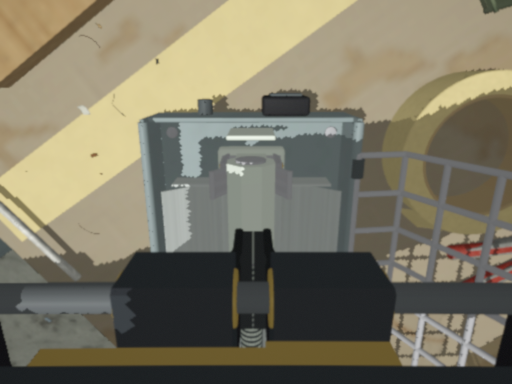

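View pics/c15.png

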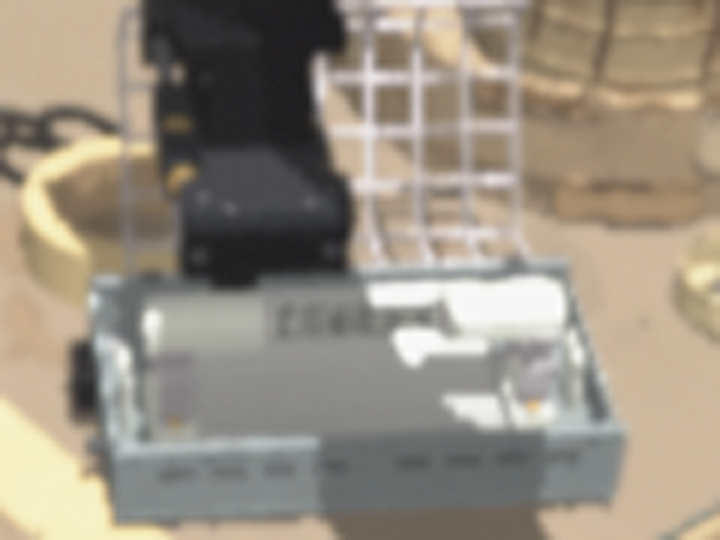

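Call:
servo_tool([
  [0,0,0,0,5,-1,0],
  [0,0,0,0,5,0,0],
  [0,0,0,0,3,0,0],
  [0,0,0,0,2,0,0],
  [0,0,0,0,2,0,0],
])

```text
t: 10.02
tcp_pos: [0.5204, -0.194, 0.0912]
eef_rot: [-0.857, 1.635, -1.641]
force: [-0.7, 1.1, 13.7]
finger_gap: 0.0003
```

Call:
servo_tool([
  [0,0,0,0,2,0,0],
  [0,0,0,0,2,0,0],
])

```text
t: 10.18
tcp_pos: [0.5193, -0.1933, 0.0857]
eef_rot: [-0.859, 1.637, -1.639]
force: [-0.3, 0.4, 2.2]
finger_gap: 0.0004
```

Call:
servo_tool([
  [0,0,0,0,2,0,0],
  [0,0,0,0,2,0,0],
])

```text
t: 10.35
tcp_pos: [0.5187, -0.1932, 0.0809]
eef_rot: [-0.86, 1.639, -1.638]
force: [0.5, -0.2, -0.4]
finger_gap: 0.0005
```

Call:
servo_tool([
  [0,0,0,0,2,0,0],
  [0,0,0,0,2,0,0],
])

```text
t: 10.52
tcp_pos: [0.5187, -0.1936, 0.0772]
eef_rot: [-0.86, 1.639, -1.639]
force: [-3.8, 0.9, 19.7]
finger_gap: 0.0007
```

Call:
servo_tool([
  [0,0,0,0,1.5,0,0],
  [0,0,0,0,1.5,0,0],
  [0,0,0,0,0,0,0],
])

```text
t: 10.77
tcp_pos: [0.52, -0.1945, 0.0769]
eef_rot: [-0.858, 1.635, -1.642]
force: [-6.6, 0.8, 25.0]
finger_gap: 0.0004
```

Call:
servo_tool([
  [0,0,0,0,-10,0,0],
  [0,0,0,0,-25,0,0],
  [0,0,0,30,-15,0,0],
  [0,0,0,35,0,0,0],
  [0,0,0,35,0,0,0],
  [0,0,0,22,0,0,0],
  [0,0,0,0,0,0,0],
  [0,0,0,0,0,0,0],
])

```text
t: 11.43
tcp_pos: [0.4483, -0.2949, 0.1239]
eef_rot: [-0.859, 1.641, -1.641]
force: [0.3, -0.1, -1.0]
finger_gap: 0.0005
```

```bash
python3 - <<'E'
from h import *
st();s=snap('wrist','w12');sc=snap('scene','s12');print(box(monitor.sense()['tcp_pos']))
a=sc['frame'][130:220,250:370]
cv2.imwrite('pics/c16.png',cv2.resize(a,None,fx=6,fy=6,interpolation=cv2.INTER_CUBIC))
E
```

```text
t 11.43 p [ 0.4483 -0.2949  0.1239] zdeg -34.79 ydown [-0.001  0.    -1.   ] F [ 0.3 -0.1 -1. ] gap 0.0005 q [ 0.74  0.21 -0.27  1.86  0.06  1.08 -0.16]
[ -0.4 -59.9 123.9]
```

View pics/w12.png

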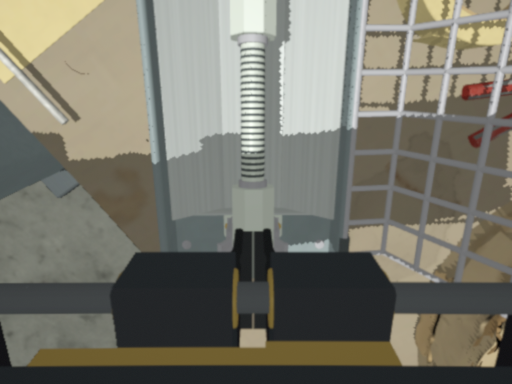

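View pics/c16.png

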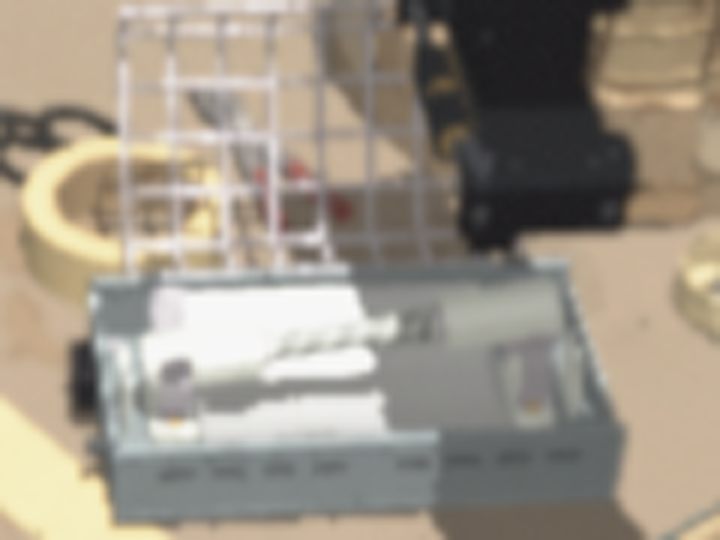

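The left block is down in its clip and the right one is still up. Pressing the right.

Call:
servo_tool([
  [0,0,0,0,12,0,0],
  [0,0,0,0,10,0,0],
  [0,0,0,0,4,0,0],
  [0,0,0,0,2,0,0],
  [0,0,0,0,2,0,0],
  [0,0,0,0,2,0,0],
])

```text
t: 12.03
tcp_pos: [0.4496, -0.2936, 0.0923]
eef_rot: [-0.86, 1.638, -1.638]
force: [-1.9, 1.1, 7.9]
finger_gap: 0.0005
```

Call:
servo_tool([
  [0,0,0,0,2,0,0],
  [0,0,0,0,2,0,0],
])

```text
t: 12.2
tcp_pos: [0.4504, -0.2947, 0.0897]
eef_rot: [-0.859, 1.636, -1.641]
force: [-2.5, -1.3, 10.6]
finger_gap: 0.0004
```

Call:
servo_tool([
  [0,0,0,0,2,0,0],
  [0,0,0,0,2,0,0],
])

```text
t: 12.37
tcp_pos: [0.4498, -0.2943, 0.0849]
eef_rot: [-0.86, 1.637, -1.64]
force: [-1.4, 0.7, 2.5]
finger_gap: 0.0006
```

Call:
servo_tool([
  [0,0,0,0,2,0,0],
  [0,0,0,0,2,0,0],
])

```text
t: 12.53
tcp_pos: [0.4494, -0.294, 0.0802]
eef_rot: [-0.86, 1.638, -1.639]
force: [0.5, -1.9, 1.6]
finger_gap: 0.0002
```

Call:
servo_tool([
  [0,0,0,0,2,0,0],
  [0,0,0,0,2,0,0],
])

```text
t: 12.7
tcp_pos: [0.4495, -0.2935, 0.0758]
eef_rot: [-0.86, 1.639, -1.638]
force: [0.6, -0.3, 0.2]
finger_gap: 0.0002
```

Call:
servo_tool([
  [0,0,0,0,2,0,0],
  [0,0,0,0,2,0,0],
  [0,0,0,0,1,0,0],
])

```text
t: 12.95
tcp_pos: [0.4501, -0.2937, 0.0723]
eef_rot: [-0.86, 1.638, -1.639]
force: [-7.0, 4.1, 23.1]
finger_gap: 0.0007
```

Call:
servo_tool([
  [0,0,0,0,1.5,0,0],
  [0,0,0,0,0,0,0],
])

```text
t: 13.12
tcp_pos: [0.4508, -0.2942, 0.0723]
eef_rot: [-0.859, 1.636, -1.641]
force: [-6.0, 3.8, 25.4]
finger_gap: 0.0004
```

The right block stopped at 61 mm, so it is home. I'll go back and confirm the left one at the same height.

Call:
servo_tool([
  [0,0,0,0,-10,0,0],
  [0,0,0,0,-25,0,0],
  [0,0,0,-30,-15,0,0],
  [0,0,0,-35,0,0,0],
  [0,0,0,-35,0,0,0],
  [0,0,0,-21,10,0,0],
  [0,0,0,0,15,0,0],
  [0,0,0,0,0,0,0],
])

```text
t: 13.78
tcp_pos: [0.5174, -0.1918, 0.0922]
eef_rot: [-0.865, 1.64, -1.634]
force: [-0.5, -0.6, -0.7]
finger_gap: -0.0
```

```bash
python3 - <<'E'
from h import *
st();print(box(monitor.sense()['tcp_pos']));sc=snap('scene','s13')
a=sc['frame'][130:220,250:370]
cv2.imwrite('pics/c17.png',cv2.resize(a,None,fx=6,fy=6,interpolation=cv2.INTER_CUBIC))
E
```

```text
t 13.78 p [ 0.5174 -0.1918  0.0922] zdeg -34.41 ydown [-0.003  0.002 -1.   ] F [-0.5 -0.6 -0.7] gap -0.0 q [ 0.58  0.28 -0.35  1.85  0.11  1.03 -0.42]
[-2.1 61.6 92.2]
```

View pics/c17.png

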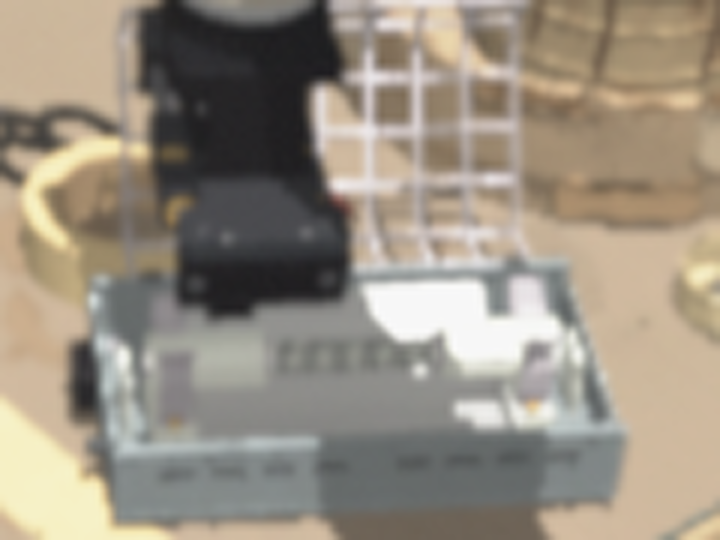

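Both ends look seated. Now a check press on the left.

Call:
servo_tool([
  [0,0,0,0,7,1.5,0],
  [0,0,0,0,6,0,0],
  [0,0,0,0,4,0,0],
  [0,0,0,0,2,0,0],
  [0,0,0,0,1,0,0],
  [0,0,0,0,1,0,0],
  [0,0,0,0,0,0,0],
])

```text
t: 14.42
tcp_pos: [0.5194, -0.195, 0.0737]
eef_rot: [-0.86, 1.639, -1.639]
force: [-0.4, 0.8, -0.1]
finger_gap: 0.0009
```

Call:
servo_tool([
  [0,0,0,0,1.5,0,0],
  [0,0,0,0,1,0,0],
])

```text
t: 14.58
tcp_pos: [0.5198, -0.1951, 0.0723]
eef_rot: [-0.86, 1.638, -1.639]
force: [-6.5, 2.6, 20.3]
finger_gap: -0.0002
```

Both block tops are confirmed at 61 mm. Lifting clear and looking at the guard.

Call:
servo_tool([
  [0,0,0,0,-15,0,0],
  [0,0,0,0,-35,0,0],
  [0,0,0,0,-40,0,0],
  [0,0,0,10,-40,0,100],
  [0,0,0,20,-40,0,100],
  [0,0,0,20,-10,0,100],
  [0,0,0,11,0,0,100],
  [0,0,0,0,0,0,100],
])

```text
t: 15.25
tcp_pos: [0.4842, -0.2467, 0.2488]
eef_rot: [-0.858, 1.64, -1.643]
force: [0.1, -0.4, -0.4]
finger_gap: 0.0258
```

```bash
python3 - <<'E'
from h import *
st();s=snap('wrist','w14');sc=snap('scene','s14');print(box(monitor.sense()['tcp_pos']))
a=sc['frame'][110:220,240:390]
cv2.imwrite('pics/c18.png',cv2.resize(a,None,fx=5.3,fy=5.3,interpolation=cv2.INTER_CUBIC))
cv2.imwrite('pics/c19.png',cv2.resize(s['frame'][:300],None,fx=1.55,fy=1.9,interpolation=cv2.INTER_CUBIC))
E
```

```text
t 15.25 p [ 0.4842 -0.2467  0.2488] zdeg -34.83 ydown [ 0.001 -0.002 -1.   ] F [ 0.1 -0.4 -0.4] gap 0.0258 q [ 0.67  0.13 -0.31  1.69  0.04  1.33 -0.25]
[  0.6   0.7 247.1]
```

View pics/c19.png

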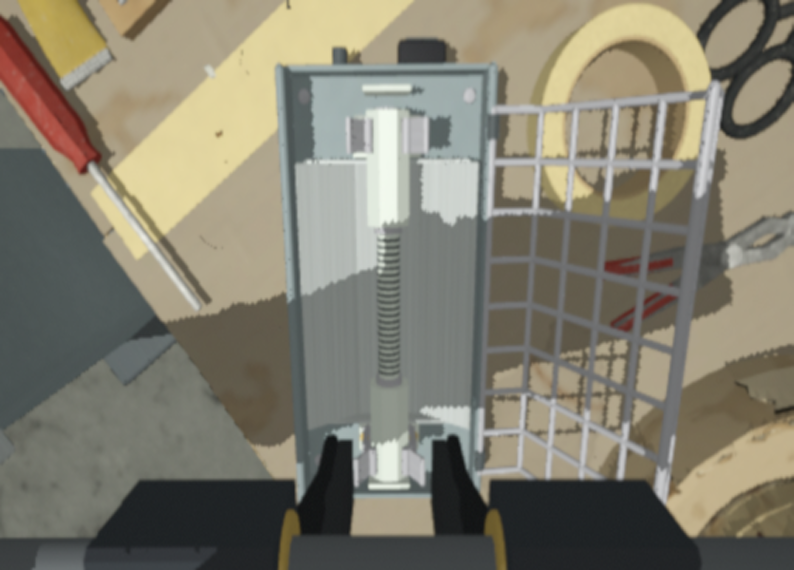

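View pics/c18.png

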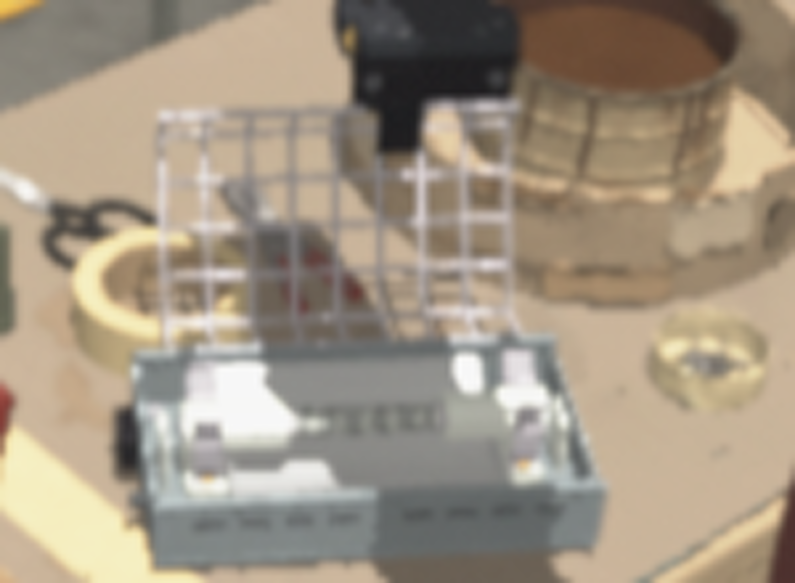

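```bash
python3 - <<'E'
from h import *
t=load('top0');sc=load('scene0');w=load('w14')
X,e=tri((t,428,158),(sc,354,119));print('barrel rim centre',X,e,box(X))
print('barrel left edge',box(plane(t,392,158,X[2])),box(plane(t,428,186,X[2])))
for z in(.05,.1,.13):print('ring edge',z,box(plane(t,364,165,z)),box(plane(t,375,195,z)))
W=lambda u,v:(w,u/1.55,v/1.9); S=lambda u,v:(load('s14'),240+u/5.3,110+v/5.3)
for a,b in[((718,86),(160,112)),((665,492),(517,103))]:
    X,e=tri(W(*a),S(*b));print('guard corner',box(X),np.round(e,4))
plan(wld([119,0,200]),Rdown(-34.6),4)
E
```

```text
barrel rim centre [ 0.64169521 -0.61819374  0.06259953] [np.float64(0.003542292492660681), np.float64(0.003542292492660536)] [ 342.3 -218.8   62.6]
barrel left edge [ 277.8 -131.8   62.6] [ 267.8 -269.    62.6]
ring edge 0.05 [213.5 -74.6  50. ] [ 154.4 -154.1   50. ]
ring edge 0.1 [198.2 -69.3 100. ] [ 141.5 -145.6  100. ]
ring edge 0.13 [189.  -66.1 130. ] [ 133.7 -140.6  130. ]
guard corner [138.9  99.8 157.2] [0.0009 0.0009]
guard corner [169.3 -97.1 122.6] [0.0204 0.0204]
rows 4 turn [ 0.0005 -0.0001 -0.    ] shift [ 0.18 11.74 29.61] total shift tool mm [  0.7  46.9 118.5]
```

The guard's outer corner is at box (139, 100, 157 mm), as geometry predicts for about 1.95 rad. I'll straddle its top edge with open fingers and draw it forward.

Call:
servo_tool([
  [0,0,0,0,0,30,100],
  [0,0,0,0,0,30,100],
  [0,0,0,0,0,30,100],
  [0,0,0,0,0,28.5,100],
  [0,0,0,0,30,0,100],
  [0,0,0,0,0,0,100],
])

```text
t: 15.85
tcp_pos: [0.5824, -0.3091, 0.211]
eef_rot: [-0.866, 1.647, -1.631]
force: [-1.1, 0.8, -2.5]
finger_gap: 0.0738
```

```bash
python3 - <<'E'
from h import *
st();s=snap('wrist','w15');sc=snap('scene','s15');print(box(monitor.sense()['tcp_pos']))
a=sc['frame'][80:220,240:390]
cv2.imwrite('pics/c20.png',cv2.resize(a,None,fx=5,fy=4.2,interpolation=cv2.INTER_CUBIC))
E
```

```text
t 15.85 p [ 0.5824 -0.3091  0.211 ] zdeg -34.5 ydown [-0.008  0.006 -1.   ] F [-1.1  0.8 -2.5] gap 0.0738 q [ 0.64  0.39 -0.29  1.45  0.11  1.33 -0.26]
[117.9   1.9 215.9]
```

View pics/w15.png

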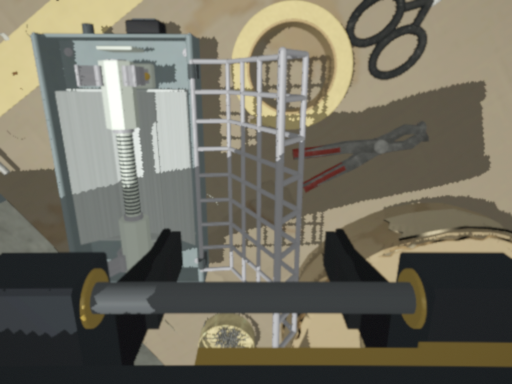

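View pics/c20.png

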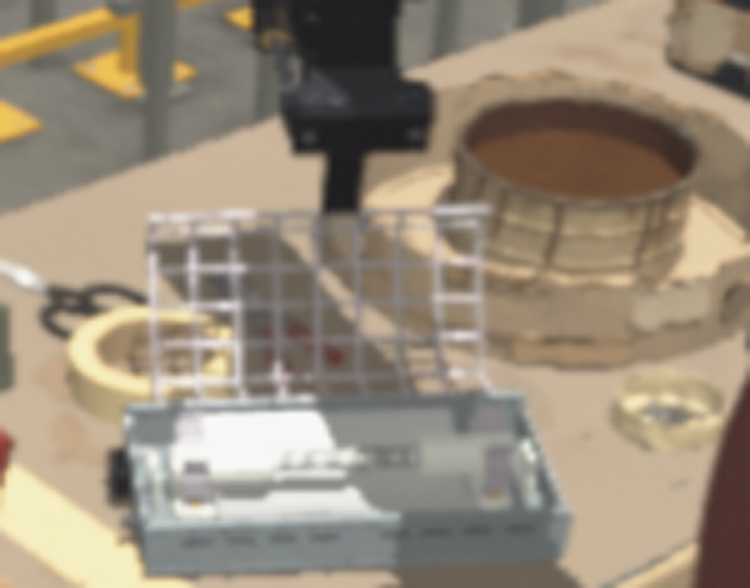

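Call:
servo_tool([
  [0,0,0,0,15,0.5,100],
  [0,0,0,0,20,0.5,100],
  [0,0,0,0,20,0,100],
  [0,0,0,0,15,0,100],
  [0,0,0,0,5,0,100],
  [0,0,0,0,0,0,100],
])

```text
t: 16.45
tcp_pos: [0.5833, -0.3109, 0.1431]
eef_rot: [-0.862, 1.64, -1.637]
force: [-0.6, 0.3, -0.0]
finger_gap: 0.0868
```

```bash
python3 - <<'E'
from h import *
st();s=snap('wrist','w16');print(box(monitor.sense()['tcp_pos']))
E
```

```text
t 16.45 p [ 0.5833 -0.3109  0.1431] zdeg -34.56 ydown [-0.001  0.001 -1.   ] F [-0.6  0.3 -0. ] gap 0.0868 q [ 0.64  0.43 -0.28  1.53  0.13  1.2  -0.27]
[120.5   0.9 144.4]
```

View pics/w16.png

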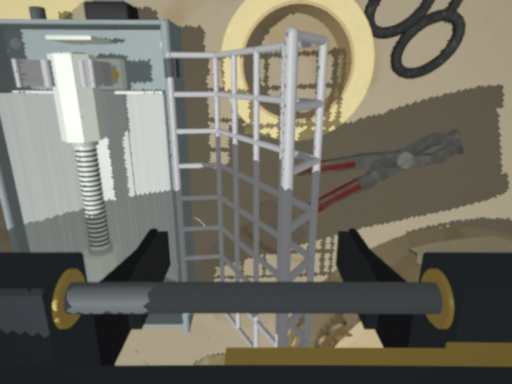

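Call:
servo_tool([
  [0,0,0,0,6,-10,100],
  [0,0,0,0,2,-10,100],
  [0,0,0,0,0,-10,100],
  [0,0,0,0,0,-10,100],
  [0,0,0,0,0,-10,100],
  [0,0,0,0,0,-10,100],
])

```text
t: 17.0
tcp_pos: [0.5354, -0.2779, 0.1379]
eef_rot: [-0.858, 1.635, -1.641]
force: [1.7, 0.4, 0.0]
finger_gap: 0.087
```

```bash
python3 - <<'E'
from h import *
st();s=snap('wrist','w17');sc=snap('scene','s17');print(box(monitor.sense()['tcp_pos']))
a=sc['frame'][80:220,240:390]
cv2.imwrite('pics/c21.png',cv2.resize(a,None,fx=5,fy=4.2,interpolation=cv2.INTER_CUBIC))
E
```

```text
t 17.0 p [ 0.5354 -0.2779  0.1379] zdeg -34.59 ydown [ 0.003 -0.002 -1.   ] F [1.7 0.4 0. ] gap 0.087 q [ 0.65  0.32 -0.3   1.69  0.1   1.14 -0.28]
[ 60.2   0.9 137.1]
```

View pics/w17.png

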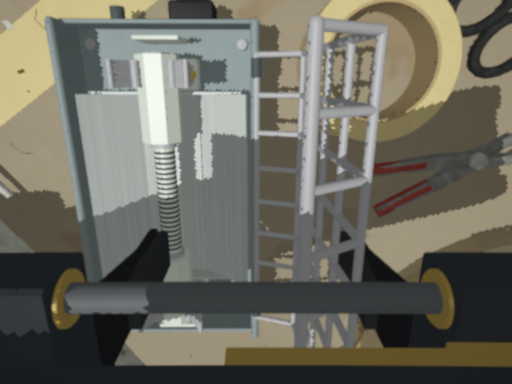

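View pics/c21.png

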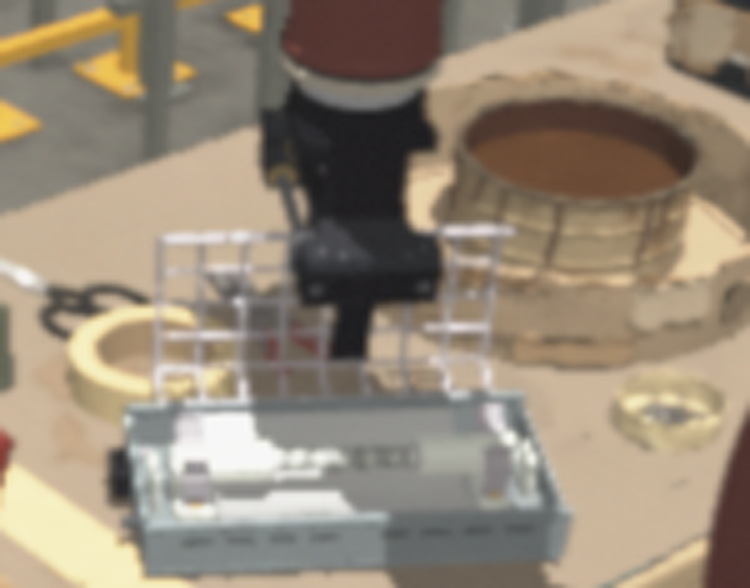

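The guard is following, now nearly upright. Continuing.

Call:
servo_tool([
  [0,0,0,0,0,-10,100],
  [0,0,0,0,0,-10,100],
  [0,0,0,0,0,-10,100],
  [0,0,0,0,0,-10,100],
  [0,0,0,0,0,-10,100],
  [0,0,0,0,0,-10,100],
])

```text
t: 17.6
tcp_pos: [0.4839, -0.2429, 0.1352]
eef_rot: [-0.861, 1.639, -1.638]
force: [-0.3, -0.1, 0.1]
finger_gap: 0.0872
```

```bash
python3 - <<'E'
from h import *
st();s=snap('wrist','w18');sc=snap('scene','s18');print(box(monitor.sense()['tcp_pos']))
a=sc['frame'][80:220,240:390]
cv2.imwrite('pics/c22.png',cv2.resize(a,None,fx=5,fy=4.2,interpolation=cv2.INTER_CUBIC))
E
```

```text
t 17.6 p [ 0.4839 -0.2429  0.1352] zdeg -34.6 ydown [-0.001  0.    -1.   ] F [-0.3 -0.1  0.1] gap 0.0872 q [ 0.67  0.21 -0.32  1.84  0.07  1.11 -0.28]
[ -1.    0.5 135.3]
```

View pics/w18.png

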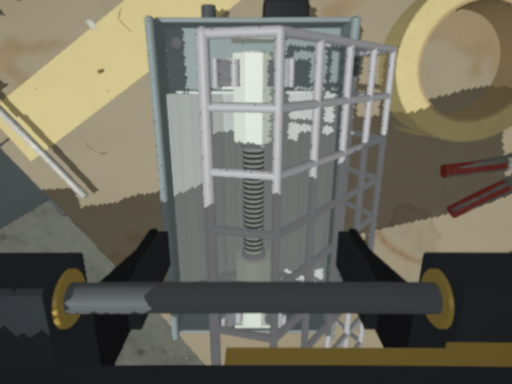

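View pics/c22.png

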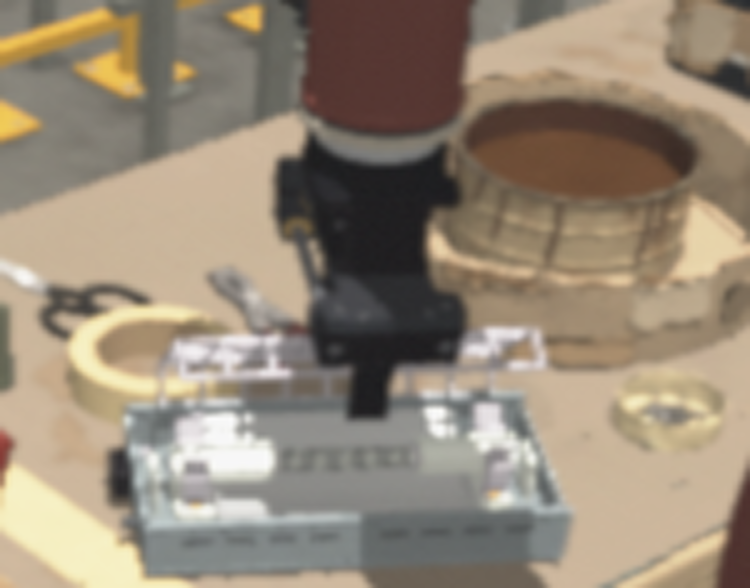

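The guard is past its balance and falling between the fingers, so I'm lifting straight out.

Call:
servo_tool([
  [0,0,0,0,-35,0,100],
  [0,0,0,0,-40,0,100],
  [0,0,0,0,-40,0,100],
  [0,0,0,0,0,0,100],
  [0,0,0,0,0,0,100],
  [0,0,0,0,0,0,100],
  [0,0,0,0,0,0,100],
  [0,0,0,0,0,0,100],
])

```text
t: 18.37
tcp_pos: [0.4845, -0.2436, 0.249]
eef_rot: [-0.862, 1.641, -1.637]
force: [0.4, -0.5, 0.1]
finger_gap: 0.0871
```

```bash
python3 - <<'E'
from h import *
st();s=snap('wrist','w19');sc=snap('scene','s19');print(box(monitor.sense()['tcp_pos']))
a=sc['frame'][80:220,240:390]
cv2.imwrite('pics/c23.png',cv2.resize(a,None,fx=5,fy=4.2,interpolation=cv2.INTER_CUBIC))
E
```

```text
t 18.37 p [ 0.4845 -0.2436  0.249 ] zdeg -34.6 ydown [-0.002  0.001 -1.   ] F [ 0.4 -0.5  0.1] gap 0.0871 q [ 0.67  0.13 -0.32  1.69  0.04  1.33 -0.25]
[  0.3   0.4 249.3]
```

View pics/w19.png

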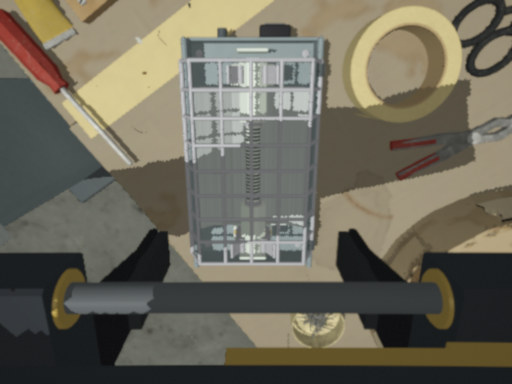

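View pics/c23.png

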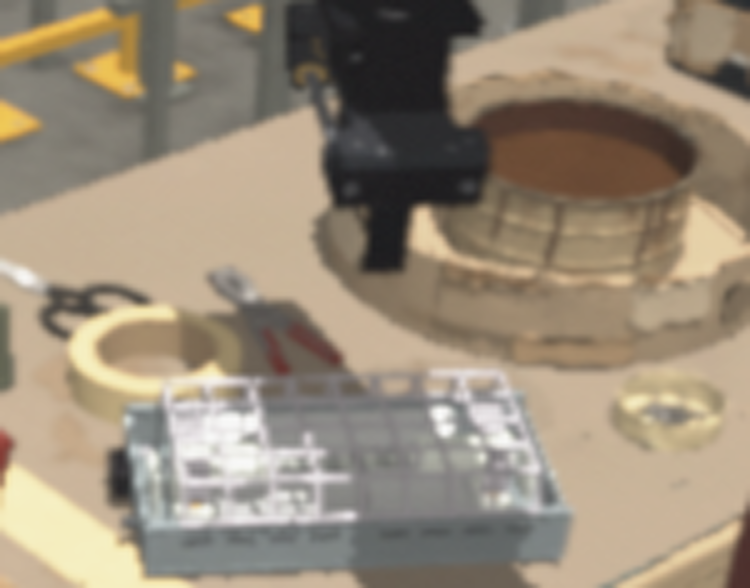

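The guard looks down. I'll let it settle, then triangulate its front corners.

Call:
servo_tool([
  [0,0,0,0,0,0,100],
  [0,0,0,0,0,0,100],
  [0,0,0,0,0,0,100],
  [0,0,0,0,0,0,100],
  [0,0,0,0,0,0,100],
  [0,0,0,0,0,0,100],
  [0,0,0,0,0,0,100],
  [0,0,0,0,0,0,100],
])

```text
t: 19.13
tcp_pos: [0.4851, -0.2438, 0.2505]
eef_rot: [-0.86, 1.639, -1.639]
force: [0.3, -0.6, -0.5]
finger_gap: 0.087
```

```bash
python3 - <<'E'
from h import *
s=snap('wrist','w20');sc=snap('scene','s20')
a=sc['frame'][160:225,260:360];cv2.imwrite('pics/c24.png',cv2.resize(a,None,fx=8,fy=8,interpolation=cv2.INTER_CUBIC))
a=s['frame'][30:280,170:335];cv2.imwrite('pics/c25.png',cv2.resize(a,None,fx=4,fy=2.4,interpolation=cv2.INTER_CUBIC))
print(np.abs(s['frame'].astype(int)-load('w19')['frame'])[30:280,170:335].mean())
for th in(0,.06,.15):
  P=[]
  for y in(100,-100):
    for n in(0,28):
      P.append(wld([65-120*np.cos(th)+n*np.sin(th),y,50+120*np.sin(th)+n*np.cos(th)]))
  print(th,((proj(s,P)-[170,30])*[4,2.4]).round(),((proj(sc,P)-[260,160])*8).round())
E
```

```text
6.270852525252526
0 [[ 92.  74.]
 [ 71.  71.]
 [129. 528.]
 [115. 558.]] [[125. 328.]
 [127. 268.]
 [683. 303.]
 [693. 243.]]
0.06 [[ 88.  73.]
 [ 74.  70.]
 [126. 535.]
 [118. 566.]] [[125. 313.]
 [127. 248.]
 [686. 287.]
 [694. 223.]]
0.15 [[ 85.  72.]
 [ 83.  68.]
 [125. 546.]
 [126. 579.]] [[126. 287.]
 [127. 218.]
 [689. 262.]
 [696. 194.]]
```

View pics/c24.png

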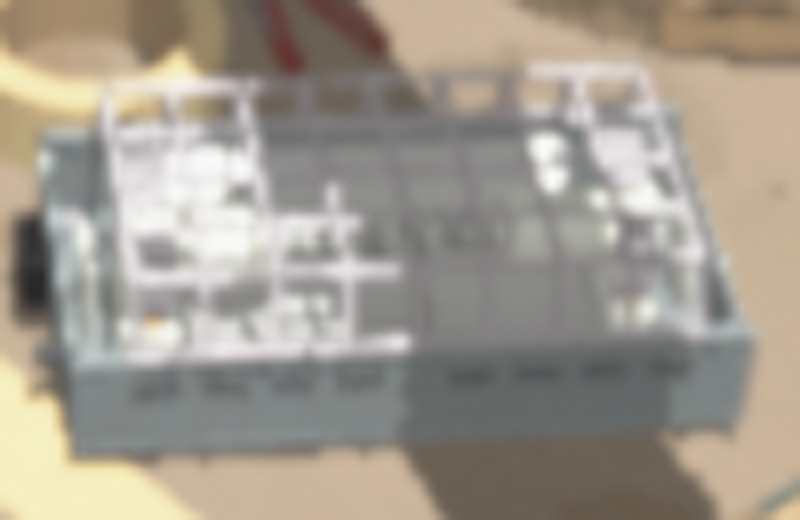

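View pics/c25.png

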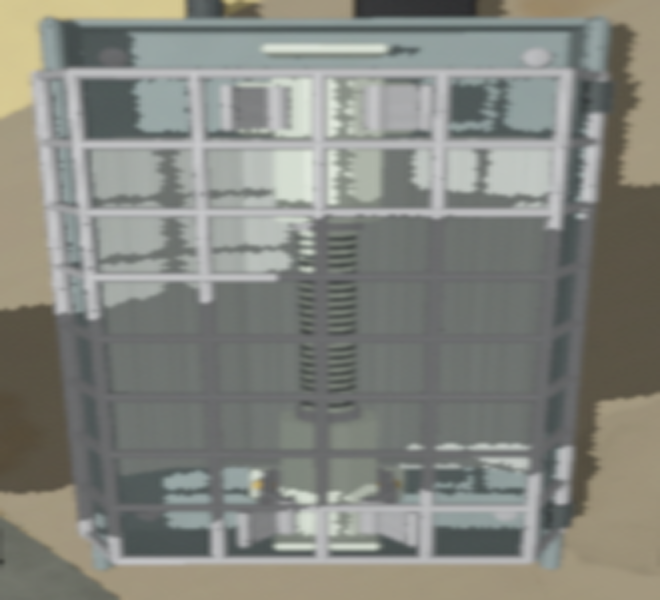

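```bash
python3 - <<'E'
from h import *
w=load('w14')
for u,v,z in[(388,108,.061),(388,228,.055),(388,380,.055),(388,484,.058)]:print(box(plane(w,u/1.55,v/1.9,z)))
a=load('s20')['frame'].astype(int);b=load('scene0')['frame'].astype(int)
t=snap('top','t20');cv2.imwrite('pics/c26.png',np.vstack([t['frame'][80:270,60:500],load('top0')['frame'][80:270,60:500]]))
st()
E
```

```text
[ 1.3 99.9 61. ]
[ 0.9 42.2 55. ]
[  0.4 -41.2  55. ]
[   0.  -104.2   58. ]
t 19.28 p [ 0.4851 -0.2438  0.2504] zdeg -34.6 ydown [-0.  0. -1.] F [-0.5  0.2  0.5] gap 0.087 q [ 0.67  0.13 -0.32  1.69  0.04  1.33 -0.25]
```

View pics/c26.png

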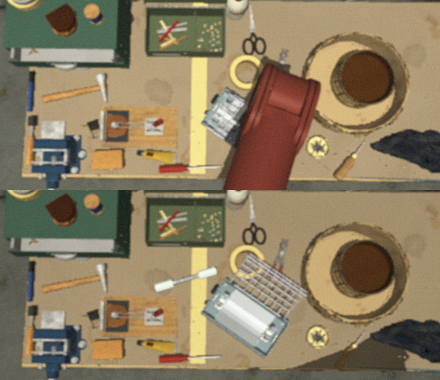

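The heater is centred (x within about 1.3 mm, y near 0), the guard is shut, and the hammer, tape, tin and pincers haven't moved. Handing in.

```bash
python3 -c "
from cell import job_done
print(job_done())"
```

```text
the job is handed in; nothing more can be done
None
```

The rod heater is back in the box, both end blocks are snapped home, and the wire guard is shut over it. I handed the job in at about 19.3 s; the hand-in reports no verdict.

1. **Laying it in:** I carried the heater by its thin rod, laid it across both clip mouths (about 5.5 N of contact felt, axis near 70 mm) and let go.
2. **Pressing:** I pressed the left block, then the right, with closed fingers on the block tops. Both gave way at roughly 11–14 N. I then re-pressed the left one to check it.
3. **Guard:** I put the open fingers either side of the guard's free edge, drew it past upright, and let it fall shut by itself.

Last checks:
- **Seating:** both block tops stopped the fingers at 61 mm, which is the home height.
- **Centring:** the heater sits within about 1.3 mm of the tray's middle line and within about 3 mm along it.
- **Guard angle:** its upper corners sit within a few pixels of where a fully shut guard should be in two views, well below the 0.06 rad limit.
- **Surroundings:** the hammer, tape roll and tin look unmoved in the before and after pictures. The pincers are mostly hidden by the arm in the last top view, but looked unmoved in the wrist view just before.
- **Robot:** clear of everything, with no force on the tool.

Two early readings disagreed with the rest. The right rim corner came out too high or too low in two-view measurements, and one guard corner was off by 20 mm. I went by the better-fitting measurements instead.

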